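Refill the label-roll stand behind its ratchet keeper

ROBOT

A 6-joint arm with a two-finger parallel gripper is mounted at the origin on the work surface. World frame = base frame: x ahead of the robot, y to its left, z up, the work surface at z = 0. Lengths are in m, angles in rad, forces in N, time in s.
With the tool pointing down it reaches from about 0.225 to 0.875 m from the base axis. Payload 3.4 kg.
Tool frame: the origin (TCP) lies between the finger pads; the fingertips stand 25 mm ahead of it and the grasp point (between the pads) lies 6 mm ahead of it (manip.tips_ahead is the distance from the TCP to the fingertips, in m); z points along the fingers, x is the direction in which the jaws open and shut, and the axes are right-handed (so a half turn about z gives the same grasp; the last joint's range is limited). The gripper opens to 85 mm and grips with 20 to 120 N. Pads are 22 mm wide; open, the fingers measure 114 mm over their backs; the gripper's body (76 mm by 85 mm) begins 54 mm behind the grasp point. The pads swing forward as they close: fully open they stand 13 mm farther back than shut.
Start: joints at [-1.37, 0.276, 1.505, -0, 1.361, -0.121], TCP at [0.182, -0.546, 0.256] pointing down, gripper open.
Joint ranges: [-2.89, 2.89], [-0.75, 2.08], [0.22, 2.7], [-1.18, 4.32], [0.11, 2.71], [-2.7, 2.7]. Speed limits (rad/s): [2.57, 2.57, 3.14, 3.14, 3.14, 3.14].

INTERFACE

Orientations are given as a unit quaternion [w, x, y, z].
In Python, from rig import manip gives the robot as it stands. The module is installed in compiled form; this text tells all that it offers.
- The arm moves only by the tool send_rows, never from a script. Its argument "plan" is a list of rows, each an object with "linear": the shift along the tool's x, y, z in m, a list of three; "delta_rot": the turn, a rotation vector about the tool's x, y, z in degrees, a list of three; "fingers": the finger opening in m, from 0 to 0.0854. A call has 1 to 12 rows; each row shifts and turns the pose as measured when the row begins, along the tool's axes as they then stand; what a row does not reach is not made up. A row lasts 1/12 s, in which the tool goes at most 41.7 mm and 7.16 degrees, less where a joint would pass 70% of its speed; a pose out of reach is approached as far as the arm can. A call with a gripper value outside its range is refused whole. The fingers move at their own pace and stop on an object; "force" is the grip in N (left out, the last holds). Time passes only in rows, so rows that do not move let the fingers close. It gives the time, the measured TCP pose, the force and the opening at its end, in the units of the state.
- manip.get_state(): the state, without advancing time (a new reading comes with each control period).
- manip.get_image(name): name is "scene" or "side" or "wrist"; returns the picture (420x560x3 uint8, red, green, blue); there is no depth.
- manip.camera_info(name): a dict with "K" (3x3 intrinsics, pixels), "rvec" (rotation vector, rad) and "tvec" (3), from world to camera coordinates, as OpenCV has them. Camera axes: x right, y down, z forward; pixel columns grow to the right and rows downward; lengths in m; the calibration is good to about 2 mm. A picture is of the moment at which its call begins: read the wrist's pose just before it. camera_info takes no time and is no camera call; for the wrist camera it gives the pose at the moment of the call.
- manip.sign_off(): hands the job in, once; it reports no verdict.
Trained networks look in the newest picture that a camera, given by its name, has taken for a name from the list of things; names that differ only in an ending like _2 or _b are one class to them, and where a whole thing is asked for, a point or a joint stands for the part that bears it (a point fixed in the world has none). Each returns a list of dicts, best first, with "p" (0 to 1); they miss things now and then, are a little off and sometimes report something else, mostly with a low value. They report only what shows in the picture. A call takes as long as a camera call. They do not tell look-alikes from the thing itself.
- manip.find_in(thing, camera): "extent" ([left, top, right, bottom] in pixels, round what is visible of it).
- manip.masks_of(thing, camera): "pixels" (420x560 bool, what is visible of it) and "extent" ([left, top, right, bottom] in pixels, round what is visible of it).
The state is a dict: "clock": time; "qpos": joint angles; "qd": joint speeds; "effort": joint torques, N m; "position": TCP position; "ee_rot": TCP orientation; "contact_force": force on the tool from outside, world axes, zero at the start; "moment": the same for the moment, N m; "width": finger opening in m.
Only numpy, scipy, OpenCV 4.12 (cv2) and the standard library are available. Lean on these libraries where they do the work, as an engineer would, in place of code of your own. Each camera call takes 0.05 s, during which the arm holds its last target. There are 200 camera calls.

TASK

The label-roll stand on the shop table has run out. Flip its pawl off the ratchet, swing the keeper arm well clear of the spindle, lift off the empty cardboard core and put it in the waste tub, then slide every new label roll on the table down over the spindle. Finally swing the keeper arm fully back over the spindle and leave the pawl down on the ratchet so that the arm is locked; leave the other things on the table where they are.

Things in the scene. Friction and masses are not known exactly. Their poses are not given: they have to be found in the camera images.
- stand: Label-roll stand, fixed. Origin: on the table under its middle, z up. Base plate 130 (x) x 300 mm (y from -160 to 140), 14 thick. Upright steel spindle, 22 mm diameter, at (0, 80) mm. Column at (0, -60) carries a toothed disc 112 mm across, its top 177 mm above the table, and the keeper arm; hub to 189 mm; the pawl's bearing post at (-36, -128) rises to 211 mm.
- spindle_top (a point): Top of the upright spindle, on its axis, 158 mm above the table. Empty, it has 144 mm above the base plate; up to four rolls slide down it and lie on one another on the base plate.
- keeper (a joint): Arm (bar 30 mm wide, 10 thick) turning level about the column. 0 = shut: along the stand's +y, 8 mm above the spindle's top. Grows as it swings clockwise from above, towards the stand's +x; stop at 1.4 rad. Light friction (0.5 N at the handle), stays put. It moves towards shut at any time, clicking; with the pawl on the teeth it opens at most 0.28 rad, from shut 0.03.
- keeper_handle (a point): Upright round black handle near the end of the keeper arm, 18 mm in diameter, 55 mm tall (176 to 231 mm above the table), 140 mm from the column's axis. This point is 34 mm above the arm's top face, on the handle's axis, 21 mm below its top.
- pawl (a joint): Ratchet pawl, hinged along the stand's y at (-36, -110) mm, 202 mm up. 0 = engaged: toe between the teeth, lever leaning 30 degrees to the stand's +x. Grows as the lever is pushed over to -x; stop at 1.2 rad (released: lever leans 39 degrees to -x, toe in the air). Its weight holds it at either end, tipping over at upright (about 0.5 rad). Under 1 N moves it.
- pawl_knob (a point): Centre of the black ball, 22 mm in diameter, at the top of the pawl's lever, 65 mm from the hinge axis; 258 mm above the table when engaged, 252 mm when released.
- core_c (a point): Used cardboard core: an empty upright tube on the spindle, 40 mm outside, 32 mm bore, 138 mm long, 40 g. This point is at its centre, half-way up; z along the tube. On the spindle its top is 152 mm above the table.
- tub: Grey open waste tub on the table, fixed, 170 mm in its x, 140 mm in its y, 85 mm high, walls 5 mm. Origin at the centre of its underside, z up.
- roll1_c (a point): New paper label roll, 60 mm in diameter, 34 mm high, with a 32 mm bore right through, about 110 g, lying flat on the table with its bore upright. Two to four rolls are there; all alike. This point is at its centre, half-way up; z along the bore.
- roll2_c (a point): New paper label roll, 60 mm in diameter, 34 mm high, with a 32 mm bore right through, about 110 g, lying flat on the table with its bore upright. Two to four rolls are there; all alike. This point is at its centre, half-way up; z along the bore.
- roll3_c (a point): New paper label roll, 60 mm in diameter, 34 mm high, with a 32 mm bore right through, about 110 g, lying flat on the table with its bore upright. Two to four rolls are there; all alike. This point is at its centre, half-way up; z along the bore.
- roll4_c (a point): New paper label roll, 60 mm in diameter, 34 mm high, with a 32 mm bore right through, about 110 g, lying flat on the table with its bore upright. Two to four rolls are there; all alike. This point is at its centre, half-way up; z along the bore.
- tin_c (a point): Bystander: solid round steel tin, 52 mm across, 24 mm high, standing among the rolls (not a roll: it has no hole). This point is on its centre line, 12 mm above its underside.
- brush_c (a point): Bystander: shoe brush, 150 x 48 x 46 mm. This point is on its centre line, 12 mm above its underside.
- spray_c (a point): Bystander: aluminium spray can, 50 mm across, 150 mm high, upright. This point is on its centre line, 12 mm above its underside.
- horn_c (a point): Bystander: flat steel shoe horn with a black grip, 210 mm long, lying. This point is on its centre line, 12 mm above its underside.
Mind the look-alikes: they are no part of the job. Several things look just like the tub: the one meant starts farthest to the robot's right.

How it is judged:
On the way, in this order (a step that is already met when the one before it is completed fails the run):
1. the pawl is flipped off the ratchet while the keeper arm is still over the spindle (value of joint pawl above 0.9 rad and value of joint keeper below 0.3 rad), for 0.2 s.
2. the keeper arm is swung well clear of the spindle (more than 0.7 rad) (value of joint keeper above 0.7 rad), for 0.2 s.
3. the used core is in the waste tub (x of core_c in the frame of tub between -0.08 and 0.08 m and y of core_c in the frame of tub between -0.065 and 0.065 m and height (world z) of core_c below 0.1 m and contact force between core and the fingers below 0.1 N), for 0.2 s.
4. every roll is on the spindle, with the keeper arm still clear (horizontal distance between each of roll1_c, roll2_c, roll3_c, roll4_c and spindle_top below 0.01 m and height (world z) of each of roll1_c, roll2_c, roll3_c, roll4_c below 0.152 m and angle between each of roll1_c, roll2_c, roll3_c, roll4_c's own z axis and vertical below 0.2 rad and value of joint keeper above 0.5 rad), for 0.2 s.
At the end, for the whole second after the job is handed in: Every roll is on the spindle (within 10 mm of its axis, flat within 0.2 rad, below the keeper), the core is in the tub (centre inside the walls, under 100 mm high), the keeper is shut (under 0.10 rad), the pawl is down on the teeth (under 0.25 rad), all at rest (horizontal distance between each of roll1_c, roll2_c, roll3_c, roll4_c and spindle_top below 0.01 m and height (world z) of each of roll1_c, roll2_c, roll3_c, roll4_c below 0.152 m and angle between each of roll1_c, roll2_c, roll3_c, roll4_c's own z axis and vertical below 0.2 rad and x of core_c in the frame of tub between -0.08 and 0.08 m and y of core_c in the frame of tub between -0.065 and 0.065 m and height (world z) of core_c below 0.1 m and value of joint keeper below 0.1 rad and value of joint pawl below 0.25 rad and linear speed of each of roll1, roll2, roll3, roll4, core below 0.03 m/s); the robot touches nothing.
It fails at once if the tin, brush, spray can or shoe horn is moved from its place by more than 40 mm (distance of any of tin_c, brush_c, spray_c, horn_c from where it was at the start of the episode above 0.04 m).
Of roll1, roll2, roll3, roll4 only 2 to 4 are there at a start; the rules pass over those that are not, and their reading is None.
At some moment in a run one of roll1, roll2, roll3, roll4 may be knocked a few centimetres aside while the robot is not near it.
It also fails if it takes over 210 s, if anything falls off the work surface, if the arm or the gripper's body presses on something with over 40 N, if the wrist force passes 120 N, or if a joint passes its speed limit or range.

## Working session

There is one attempt and no reset: what is moved stays moved. The work goes in short steps, Python scripts to look and compute and a tool call to move; the robot and the scene stay as the last step left them, time stands still between calls to the robot, and variables do not carry over. Pictures are saved under pics/ and viewed, about 12 in all and at most 16, crops included, and the job is handed in when it is done.

Besides the shell and the picture viewer there is one more tool, called after "Request:" as a command line: name --argument value ..., lists and objects as JSON in quotes. send_rows: Moves the arm, as the interface text tells. Its arguments: {"type":"object","properties":{"plan":{"type":"array","items":{"type":"object","properties":{"linear":{"type":"array","items":{"type":"number"}},"delta_rot":{"type":"array","items":{"type":"number"}},"fingers":{"type":"number"}}}},"force":{"type":"number"}},"required":["plan"]}

```bash
mkdir -p pics; python3 - <<'E'
from rig import manip
import cv2, numpy as np
s=manip.get_state(); print({k:np.round(v,3) for k,v in s.items()})
for n in ("scene","side","wrist"):
    im=manip.get_image(n); cv2.imwrite(f"pics/{n}0.png",im[:,:,::-1])
    c=manip.camera_info(n); print(n,np.round(c["K"],1).tolist(),np.round(c["rvec"],4),np.round(c["tvec"],4))
a=[cv2.imread(f"pics/{n}0.png") for n in ("scene","side")]
E
```

```text
{'clock': np.float64(0.0), 'qpos': array([-1.37 ,  0.277,  1.506,  0.   ,  1.361, -0.121]), 'qd': array([-0.001, -0.001, -0.   , -0.001, -0.   ,  0.   ]), 'effort': array([-0.0000e+00, -4.1678e+01, -2.4581e+01, -0.0000e+00,  1.1000e-02,
       -0.0000e+00]), 'position': array([ 0.182, -0.545,  0.255]), 'ee_rot': array([-0.001,  0.811, -0.585, -0.001]), 'contact_force': array([ 0.278, -0.993, -0.025]), 'moment': array([-0.004,  0.028,  0.004]), 'width': np.float64(0.085)}
scene [[521.7, 0.0, 276.7], [0.0, 521.7, 205.5], [0.0, 0.0, 1.0]] [ 1.4049  2.012  -0.9489] [ 0.1728 -0.1718  1.9781]
side [[540.1, 0.0, 283.4], [0.0, 540.1, 213.2], [0.0, 0.0, 1.0]] [ 1.0066 -2.5663  0.919 ] [0.3639 0.378  1.182 ]
wrist [[311.7, 0.0, 276.3], [0.0, 311.7, 203.3], [0.0, 0.0, 1.0]] [-2.3293  1.6792  0.2724] [-0.5741 -0.0413  0.3799]
```

View pics/scene0.png

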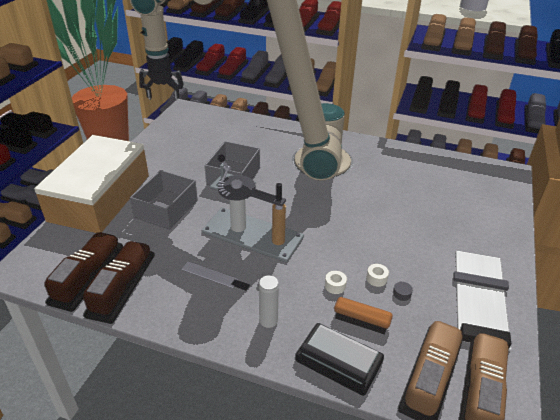

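View pics/side0.png

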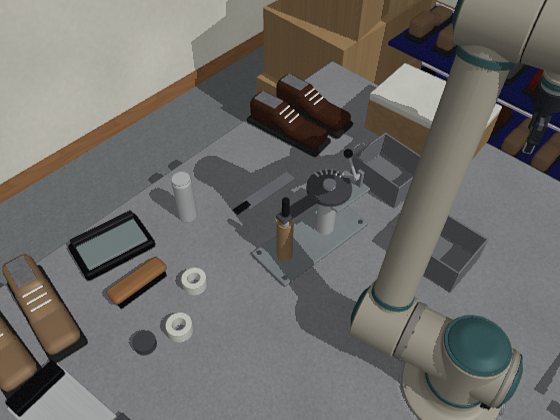

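```bash
python3 - <<'E'
from rig import manip
import numpy as np
for cam in ("scene","side"):
    for t in ("stand","keeper_handle","pawl_knob","core_c","tub","roll1_c","tin_c","brush_c","spray_c","horn_c"):
        print(cam,t,[(round(float(d["p"]),2),np.round(d["extent"]).astype(int).tolist()) for d in manip.find_in(t,cam)][:6])
E
```

```text
scene stand [(0.78, [201, 151, 303, 261])]
scene keeper_handle [(0.64, [217, 176, 283, 206]), (0.45, [131, 170, 195, 228])]
scene pawl_knob [(0.66, [215, 155, 231, 182])]
scene core_c [(0.77, [269, 206, 285, 245])]
scene tub [(0.95, [205, 143, 263, 184]), (0.58, [129, 170, 195, 228])]
scene roll1_c [(0.78, [368, 262, 384, 291])]
scene tin_c [(0.53, [395, 283, 416, 301])]
scene brush_c [(0.66, [335, 298, 390, 337])]
scene spray_c [(0.67, [258, 277, 279, 332]), (0.49, [334, 298, 393, 333])]
scene horn_c [(0.84, [186, 265, 249, 288])]
side stand [(0.74, [253, 149, 369, 289])]
side keeper_handle [(0.97, [277, 168, 351, 223])]
side pawl_knob [(0.7, [344, 148, 359, 180])]
side core_c [(0.94, [277, 219, 293, 260]), (0.58, [352, 133, 418, 207])]
side tub [(0.94, [354, 134, 421, 211]), (0.57, [425, 219, 490, 294])]
side roll1_c [(0.82, [167, 314, 191, 342])]
side tin_c [(0.95, [133, 328, 156, 358])]
side brush_c [(0.75, [108, 257, 167, 312]), (0.5, [250, 148, 369, 286])]
side spray_c [(0.67, [172, 171, 199, 223])]
side horn_c [(0.74, [234, 173, 293, 211])]
```

The scene picture shows the stand at about (250,210), with the keeper shut over the core at (278,225). The rolls are at (336,282) and (378,275), and the tin is at (402,291). The side view agrees: rolls at (193,281) and (179,327), tin at (144,342).

There are two tub candidates in the scene view, (165,200) and (233,165). I'll compute their y and check a crop.

```bash
cat > h.py <<'E'
from rig import manip
import cv2, numpy as np
from scipy.optimize import least_squares
def cam(n):
    c=manip.camera_info(n); return np.array(c["K"]),np.array(c["rvec"],float),np.array(c["tvec"],float)
def proj(P,c): return cv2.projectPoints(np.array(P,float).reshape(-1,3),c[1],c[2],c[0],None)[0].reshape(-1,2)
def plane(px,z,c):
    K,r,t=c; R=cv2.Rodrigues(r)[0]; d=R.T@np.linalg.inv(K)@np.array([px[0],px[1],1.]); o=-R.T@t
    return o+d*(z-o[2])/d[2]
def tri(a,ca,b,cb):
    f=lambda c:c[0]@np.c_[cv2.Rodrigues(c[1])[0],c[2]]
    X=cv2.triangulatePoints(f(ca),f(cb),np.array(a,float).reshape(2,1),np.array(b,float).reshape(2,1)).ravel(); return X[:3]/X[3]
def stand2w(p,P):
    c,s=np.cos(p[2]),np.sin(p[2]); P=np.atleast_2d(P); return np.c_[p[0]+c*P[:,0]-s*P[:,1],p[1]+s*P[:,0]+c*P[:,1],P[:,2]]
def R_tool(s=None):
    from scipy.spatial.transform import Rotation as R
    q=(s or manip.get_state())["ee_rot"]; return R.from_quat([q[1],q[2],q[3],q[0]]).as_matrix()
E
python3 - <<'E'
from h import *
S,D=cam("scene"),cam("side")
print("knob",tri((222,158),S,(348,153),D)); print("handletop",tri((279,185),S,(286,200),D))
print("corebot",tri((278,244),S,(286,259),D))
for n,a,b in (("r1",(336,275),(194,274)),("r2",(378,268),(180,320)),("tin",(402,287),(144,338))):
    print(n,tri(a,S,b,D),plane(a,.034 if n[0]=='r' else .024,S),plane(b,.034 if n[0]=='r' else .024,D))
for n,a in (("tubA",(165,191)),("tubB",(233,157))): print(n,plane(a,.085,S))
a=cv2.imread("pics/scene0.png")[135:270,120:310]; b=cv2.imread("pics/side0.png")[130:300,240:500]
cv2.imwrite("pics/cA.png",cv2.resize(a,None,fx=4,fy=4,interpolation=cv2.INTER_CUBIC))
cv2.imwrite("pics/cB.png",cv2.resize(b,None,fx=3,fy=3,interpolation=cv2.INTER_CUBIC))
E
```

```text
knob [ 0.46765138 -0.18957297  0.25832247]
handletop [ 0.49371719 -0.00318983  0.22727839]
corebot [ 0.49007583 -0.00386318 -0.00426309]
r1 [0.60103812 0.20605918 0.04472077] [0.59157946 0.20636561 0.034     ] [0.60724154 0.20035741 0.034     ]
r2 [0.53184997 0.3101151  0.04373499] [0.5228084  0.31220782 0.034     ] [0.53670201 0.30508333 0.034     ]
tin [0.5649551  0.38831213 0.02720246] [0.5619335  0.38871103 0.024     ] [0.56662838 0.38739742 0.024     ]
tubA [ 0.47466304 -0.39564061  0.085     ]
tubB [ 0.21654707 -0.27018896  0.085     ]
```

View pics/cA.png

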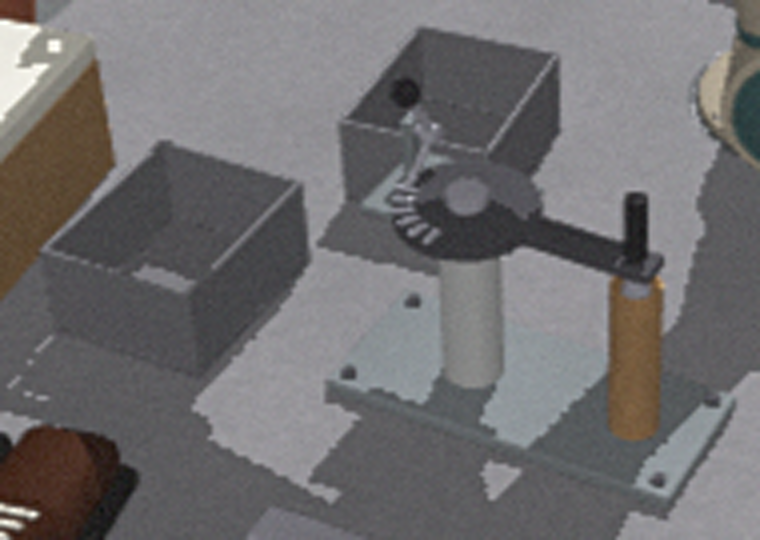

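View pics/cB.png

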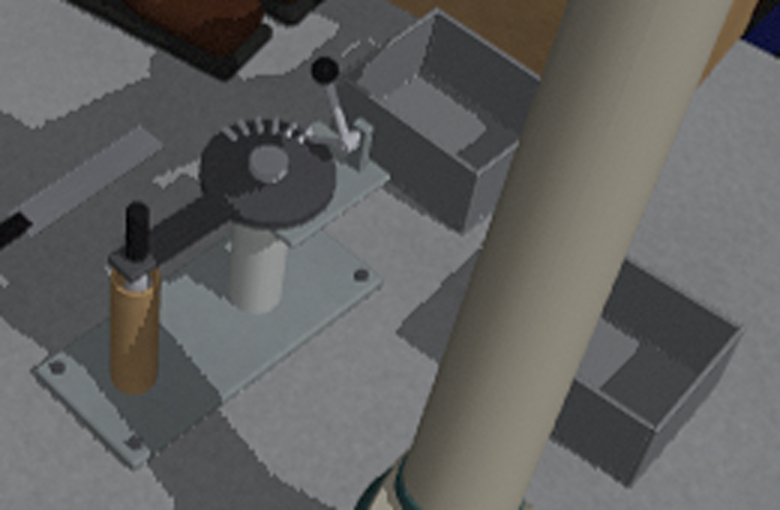

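```bash
python3 - <<'E'
from h import *
S,D=cam("scene"),cam("side")
P=np.array([[-3.5,-110,258],[0,80,231],[0,-60,189],[65,140,14],[-65,140,14],[65,-160,14.],[0,80,14]])/1000
a=[(221.25,158.25),(279,184.3),(236.75,183.25),(286.7,257.7),(303.25,235),(202,230.5),(278.5,242)]
Q=np.array([[-3.5,-110,258],[0,80,231],[0,-60,189],[65,140,14],[-65,140,14],[-65,-160,14.],[0,80,14]])/1000
b=[(348,153.3),(286,199),(329.3,183.5),(252.7,253.3),(286,283.3),(367,224),(284.8,258)]
def f(p): return np.r_[(proj(stand2w(p,P),S)-a).ravel(),(proj(stand2w(p,Q),D)-b).ravel()]
r=least_squares(f,[.48,-.08,0.],loss="soft_l1"); print(r.x,np.round(f(r.x).reshape(-1,2),1).tolist())
p=r.x
for n,q in (("spindle",(0,.08,.158)),("handle",(0,.08,.21)),("knob",(-.0035,-.11,.258)),("col",(0,-.06,.189)),("knobrel",(-.036-.041,-.11,.252))): print(n,stand2w(p,[q])[0].round(4))
# tub corners
ta=[(163,171),(195.3,181.3),(168,208),(131,197.5)]
for t in ta: print("tub",plane(t,.085,S).round(3))
# rolls: extents of top faces
E
```

```text
[ 0.48302584 -0.0813785  -0.10151673] [[-0.0, -0.5], [0.5, -1.0], [-0.2, -1.2], [0.5, 1.7], [1.3, -2.0], [-1.4, -1.2], [-0.2, -2.2], [-0.4, -0.0], [0.1, 1.2], [-0.1, -0.9], [-2.1, -0.8], [-1.7, 2.0], [0.8, -2.0], [0.2, -2.5]]
spindle [ 0.4911 -0.0018  0.158 ]
handle [ 0.4911 -0.0018  0.21  ]
knob [ 0.4684 -0.1905  0.258 ]
col [ 0.4769 -0.1411  0.189 ]
knobrel [ 0.3953 -0.183   0.252 ]
tub [ 0.379 -0.457  0.085]
tub [ 0.393 -0.329  0.085]
tub [ 0.548 -0.344  0.085]
tub [ 0.542 -0.479  0.085]
```

Tub A, at (165,200) in the scene view, has y≈-0.40. The look-alike at (233,165) has y≈-0.27, so A is farthest to the robot's right, and the crop confirms it. The stand is at (0.483,-0.081) with yaw -0.10. First job is the pawl.

Request:
send_rows --plan '[{"linear": [-0.018,-0.036,-0.009],"delta_rot": [0,0,0],"fingers": 0},{"linear": [-0.018,-0.036,-0.009],"delta_rot": [0,0,0],"fingers": 0},{"linear": [-0.018,-0.036,-0.009],"delta_rot": [0,0,0],"fingers": 0},{"linear": [-0.018,-0.036,-0.009],"delta_rot": [0,0,0],"fingers": 0},{"linear": [-0.018,-0.036,-0.009],"delta_rot": [0,0,0],"fingers": 0},{"linear": [-0.018,-0.036,-0.009],"delta_rot": [0,0,0],"fingers": 0},{"linear": [-0.018,-0.036,-0.009],"delta_rot": [0,0,0],"fingers": 0},{"linear": [-0.018,-0.036,-0.009],"delta_rot": [0,0,0],"fingers": 0},{"linear": [-0.018,-0.036,-0.009],"delta_rot": [0,0,0],"fingers": 0},{"linear": [-0.018,-0.036,-0.009],"delta_rot": [0,0,0],"fingers": 0},{"linear": [-0.018,-0.036,-0.009],"delta_rot": [0,0,0],"fingers": 0},{"linear": [-0.018,-0.036,-0.009],"delta_rot": [0,0,0],"fingers": 0}]'

```text
clock: 2.15
position: [0.5251, -0.2054, 0.3633]
ee_rot: [0.001, 0.807, -0.591, 0.0]
contact_force: [0.7, -1.2, -0.4]
width: 0.0
```

```bash
cat >> h.py <<'E'
def go(target,yaw=None):
    """print remaining shift in tool axes (mm) at the present attitude, and turn about tool z (deg) to bring tool x to world angle yaw (mod 180)"""
    s=manip.get_state(); R=R_tool(s); d=R.T@(np.array(target)-s["position"]); a=np.degrees(np.arctan2(R[1,0],R[0,0]))
    print("t",round(float(s["clock"]),2),"pos",s["position"].round(4),"yaw %.1f tilt %.1f w %.4f"%(a,np.degrees(np.arccos(-R[2,2])),s["width"]),"F",np.round(s["contact_force"],1))
    print("tool shift mm",(d*1000).round(1),"dist",round(np.linalg.norm(d)*1000,1))
    if yaw is not None:
        t=-((yaw-a+90)%180-90); b=np.radians(a-t); Rz=np.array([[np.cos(b),np.sin(b),0],[np.sin(b),-np.cos(b),0],[0,0,-1.]])
        print("turn z deg %.1f; shift after turn mm"%t,(Rz.T@(np.array(target)-s["position"])*1000).round(1),"q6 %.2f"%s["qpos"][5])
E
python3 -c "
from h import *
go((.530,-.196,.272),-95.8)"
```

```text
t 2.15 pos [ 0.5251 -0.2054  0.3633] yaw -72.5 tilt 0.2 w 0.0000 F [ 0.7 -1.2 -0.4]
tool shift mm [-7.6 -7.6 91.2] dist 91.9
turn z deg 23.3; shift after turn mm [-9.8 -3.9 91.3] q6 0.77
```

Request:
send_rows --plan '[{"linear": [0,0,0],"delta_rot": [0,0,5.9],"fingers": 0},{"linear": [0,0,0],"delta_rot": [0,0,5.9],"fingers": 0},{"linear": [0,0,0],"delta_rot": [0,0,5.9],"fingers": 0},{"linear": [0,0,0],"delta_rot": [0,0,5.9],"fingers": 0},{"linear": [-0.005,-0.002,0.02],"delta_rot": [0,0,0],"fingers": 0},{"linear": [-0.005,-0.002,0.02],"delta_rot": [0,0,0],"fingers": 0},{"linear": [0,0,0.02],"delta_rot": [0,0,0],"fingers": 0},{"linear": [0,0,0.02],"delta_rot": [0,0,0],"fingers": 0},{"linear": [0,0,0.01],"delta_rot": [0,0,0],"fingers": 0},{"linear": [0,0,0],"delta_rot": [0,0,0],"fingers": 0}]'

```text
clock: 2.98
position: [0.541, -0.1859, 0.2739]
ee_rot: [0.003, -0.667, 0.745, -0.005]
contact_force: [0.1, -0.5, -0.4]
width: -0.0
```

Request:
send_rows --plan '[{"linear": [0,0.015,0],"delta_rot": [0,0,0],"fingers": 0},{"linear": [0,0.015,0],"delta_rot": [0,0,0],"fingers": 0},{"linear": [0,0.015,0],"delta_rot": [0,0,0],"fingers": 0},{"linear": [0,0.015,0],"delta_rot": [0,0,0],"fingers": 0},{"linear": [0,0.015,0],"delta_rot": [0,0,0],"fingers": 0},{"linear": [0,0.015,0],"delta_rot": [0,0,0],"fingers": 0},{"linear": [0,0.01,0],"delta_rot": [0,0,0],"fingers": 0},{"linear": [0,0,0],"delta_rot": [0,0,0],"fingers": 0},{"linear": [0,0,-0.03],"delta_rot": [0,0,0],"fingers": 0},{"linear": [0,0,-0.03],"delta_rot": [0,0,0],"fingers": 0},{"linear": [0,0,-0.03],"delta_rot": [0,0,0],"fingers": 0}]'

```text
clock: 3.9
position: [0.4383, -0.1734, 0.3648]
ee_rot: [0.006, -0.667, 0.745, -0.004]
contact_force: [0.7, -0.4, 1.0]
width: 0.0001
```

```bash
python3 - <<'E'
from h import *
go((.45,-.002,.33))
for n in ("scene","side"):
    im=manip.get_image(n)
    print([(round(float(d["p"]),2),np.round(d["extent"]).astype(int).tolist()) for d in manip.find_in("pawl_knob",n)])
    cv2.imwrite(f"pics/{n}1.png",im[:,:,::-1])
a=cv2.imread("pics/scene1.png")[135:260,190:310]; b=cv2.imread("pics/side1.png")[120:245,290:410]
cv2.imwrite("pics/c1.png",cv2.resize(np.hstack([a,b]),None,fx=3,fy=3,interpolation=cv2.INTER_CUBIC))
S,D=cam("scene"),cam("side"); p=[.483,-.0814,-.1015]
print("expected knob rel",proj(stand2w(p,[[-.077,-.11,.252]]),S),proj(stand2w(p,[[-.077,-.11,.252]]),D))
E
```

```text
t 3.9 pos [ 0.4383 -0.1734  0.3648] yaw -96.4 tilt 0.8 w 0.0001 F [ 0.7 -0.4  1. ]
tool shift mm [-171.5    7.9   35.2] dist 175.3
[(0.54, [223, 146, 239, 172])]
[(0.66, [179, 270, 204, 295]), (0.52, [351, 163, 379, 181])]
expected knob rel [[233.67102573 147.2940332 ]] [[370.35027714 172.18855   ]]
```

View pics/c1.png

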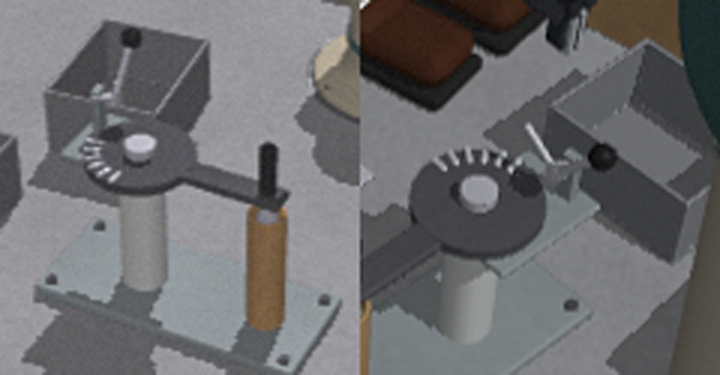

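The knob is at (234,148) in the scene view and (370,172) in the side view, which matches the released position. Next is the keeper.

Request:
send_rows --plan '[{"linear": [-0.028,0.0012,0],"delta_rot": [0,0,0],"fingers": 0},{"linear": [-0.028,0.0012,0],"delta_rot": [0,0,0],"fingers": 0},{"linear": [-0.028,0.0012,0],"delta_rot": [0,0,0],"fingers": 0},{"linear": [-0.028,0.0012,0],"delta_rot": [0,0,0],"fingers": 0},{"linear": [-0.028,0.0012,0],"delta_rot": [0,0,0],"fingers": 0},{"linear": [-0.028,0.0012,0],"delta_rot": [0,0,0],"fingers": 0},{"linear": [0,0,0],"delta_rot": [0,0,-7],"fingers": 0},{"linear": [0,0,0],"delta_rot": [0,0,-7],"fingers": 0},{"linear": [0,0,0],"delta_rot": [0,0,-7],"fingers": 0},{"linear": [0,0,0],"delta_rot": [0,0,-7],"fingers": 0},{"linear": [0,0,0],"delta_rot": [0,0,-7],"fingers": 0},{"linear": [0,0,0],"delta_rot": [0,0,-7],"fingers": 0}]'

```text
clock: 5.1
position: [0.449, 0.0036, 0.3465]
ee_rot: [-0.001, 0.892, -0.453, -0.007]
contact_force: [0.5, -0.2, 0.2]
width: 0.0
```

Request:
send_rows --plan '[{"linear": [0,0,0],"delta_rot": [0,0,-7],"fingers": 0},{"linear": [0,0,0],"delta_rot": [0,0,-7],"fingers": 0},{"linear": [0,0,0],"delta_rot": [0,0,-7],"fingers": 0},{"linear": [0,0,0],"delta_rot": [0,0,-7],"fingers": 0},{"linear": [0,0,0],"delta_rot": [0,0,-7],"fingers": 0},{"linear": [0,0,0],"delta_rot": [0,0,-7],"fingers": 0},{"linear": [0,0,0],"delta_rot": [0,0,-7],"fingers": 0}]'

```text
clock: 5.68
position: [0.4465, 0.005, 0.3348]
ee_rot: [-0.005, 0.999, -0.033, -0.016]
contact_force: [0.4, -0.5, -0.3]
width: 0.0001
```

```bash
python3 - <<'E'
from h import *
go((.45,.002,.215),-5.8)
# extra look for hidden rolls
for n in ("scene","side","wrist"):
    im=manip.get_image(n); cv2.imwrite(f"pics/{n}2.png",im[:,:,::-1])
    print(n,[(round(float(d["p"]),2),np.round(d["extent"]).astype(int).tolist()) for d in manip.find_in("roll1_c",n)])
E
```

```text
t 5.68 pos [0.4465 0.005  0.3348] yaw -3.7 tilt 2.0 w 0.0001 F [ 0.4 -0.5 -0.3]
tool shift mm [  7.7   3.8 119.6] dist 119.9
turn z deg 2.1; shift after turn mm [  3.8   2.6 119.8] q6 -0.08
scene [(0.79, [366, 263, 385, 291])]
side [(0.76, [165, 315, 192, 343])]
wrist []
```

```bash
cat >> h.py <<'E'
from scipy.spatial.transform import Rotation as Rot
def go(target,yaw=None):
    s=manip.get_state(); R=R_tool(s); d=R.T@(np.array(target)-s["position"]); a=np.degrees(np.arctan2(R[1,0],R[0,0]))
    print("t",round(float(s["clock"]),2),"pos",s["position"].round(4),"yaw %.1f tilt %.1f w %.4f q6 %.2f"%(a,np.degrees(np.arccos(-R[2,2])),s["width"],s["qpos"][5]),"F",np.round(s["contact_force"],1))
    y=a if yaw is None else a+((yaw-a+90)%180-90); b=np.radians(y)
    G=np.array([[np.cos(b),np.sin(b),0],[np.sin(b),-np.cos(b),0],[0,0,-1.]])
    print("rotvec deg",np.degrees(Rot.from_matrix(R.T@G).as_rotvec()).round(1),"| shift mm now",(d*1000).round(1),"| after turn",(G.T@(np.array(target)-s["position"])*1000).round(1))
E
python3 -c "
from h import *
go((.45,.002,.215),-5.8)"
```

```text
t 5.98 pos [0.4468 0.0049 0.336 ] yaw -4.2 tilt 1.8 w -0.0001 q6 -0.08 F [ 0.3 -0.6  0.5]
rotvec deg [-0.5  1.8  1.6] | shift mm now [  7.1   3.6 120.9] | after turn [  3.5   2.5 121. ]
```

Request:
send_rows --plan '[{"linear": [0,0,0],"delta_rot": [-0.5,1.8,1.6],"fingers": 0},{"linear": [0.001,0.0005,0.024],"delta_rot": [0,0,0],"fingers": 0},{"linear": [0.001,0.0005,0.024],"delta_rot": [0,0,0],"fingers": 0},{"linear": [0.001,0.0005,0.024],"delta_rot": [0,0,0],"fingers": 0},{"linear": [0,0.0005,0.024],"delta_rot": [0,0,0],"fingers": 0},{"linear": [0,0.0005,0.022],"delta_rot": [0,0,0],"fingers": 0},{"linear": [0,0,0],"delta_rot": [0,0,0],"fingers": 0}]'

```text
clock: 6.57
position: [0.4523, 0.0016, 0.2161]
ee_rot: [0.001, 0.998, -0.058, 0.005]
contact_force: [-1.0, -0.5, -0.3]
width: -0.0004
```

```bash
python3 -c "
from h import *
go((.45,.002,.215),-5.8)"
```

```text
t 6.57 pos [0.4523 0.0016 0.2161] yaw -6.6 tilt 0.6 w -0.0004 q6 -0.03 F [-1.  -0.5 -0.3]
rotvec deg [ 0.1 -0.6 -0.8] | shift mm now [-2.4 -0.1  1.1] | after turn [-2.4 -0.2  1.1]
```

Request:
send_rows --plan '[{"linear": [0.013,0,0],"delta_rot": [0,0,0],"fingers": 0},{"linear": [0.0147,-0.0015,0],"delta_rot": [0,0,6],"fingers": 0},{"linear": [0.0147,-0.0015,0],"delta_rot": [0,0,6],"fingers": 0},{"linear": [0.0147,-0.0015,0],"delta_rot": [0,0,6],"fingers": 0},{"linear": [0.0147,-0.0015,0],"delta_rot": [0,0,6],"fingers": 0},{"linear": [0.0147,-0.0015,0],"delta_rot": [0,0,6],"fingers": 0},{"linear": [0.0147,-0.0015,0],"delta_rot": [0,0,6],"fingers": 0},{"linear": [0,0,0],"delta_rot": [0,0,0],"fingers": 0}]'

```text
clock: 7.23
position: [0.5617, -0.0256, 0.2264]
ee_rot: [-0.003, 0.925, -0.38, 0.011]
contact_force: [-0.5, -0.3, -0.3]
width: -0.0001
```

```bash
python3 -c "
from h import *
go((.6,-.12,.215))
p=manip.get_state()['position'][:2]-np.array([.4769,-.1411]);print('r',np.linalg.norm(p),'world ang',np.degrees(np.arctan2(p[1],p[0])))"
```

```text
t 7.23 pos [ 0.5617 -0.0256  0.2264] yaw -44.7 tilt 1.3 w -0.0001 q6 0.61 F [-0.5 -0.3 -0.3]
rotvec deg [-0.8 -1.   0. ] | shift mm now [93.5 40.4 12.5] | after turn [93.7 40.2 11.4]
r 0.14329656490799106 world ang 53.74079707618553
```

Request:
send_rows --plan '[{"linear": [0.0147,-0.0015,0.004],"delta_rot": [-0.5,-0.8,6],"fingers": 0},{"linear": [0.0147,-0.0015,0.004],"delta_rot": [-0.5,-0.5,6],"fingers": 0},{"linear": [0.0147,-0.0015,0.002],"delta_rot": [0,0,6],"fingers": 0},{"linear": [0.0147,-0.0015,0.002],"delta_rot": [0,0,6],"fingers": 0},{"linear": [0.0147,-0.0015,0.002],"delta_rot": [0,0,6],"fingers": 0},{"linear": [0.01,0,0],"delta_rot": [0,0,3],"fingers": 0},{"linear": [0,0,0],"delta_rot": [0,0,0],"fingers": 0},{"linear": [-0.02,0,-0.02],"delta_rot": [0,0,0],"fingers": 0},{"linear": [-0.01,0,-0.04],"delta_rot": [0,0,0],"fingers": 0.085},{"linear": [0,0,-0.04],"delta_rot": [0,0,0],"fingers": 0.085},{"linear": [0,0,-0.04],"delta_rot": [0,0,0],"fingers": 0.085}]'

```text
clock: 8.15
position: [0.6069, -0.0604, 0.3582]
ee_rot: [-0.0, 0.779, -0.627, -0.01]
contact_force: [0.7, -0.8, -0.3]
width: 0.0359
```

```bash
python3 - <<'E'
from h import *
go((.4911,-.0018,.24),-50)
p=manip.get_state()['position'][:2]-np.array([.4769,-.1411]);print('r',np.linalg.norm(p),'world ang',np.degrees(np.arctan2(p[1],p[0])))
for n in ("scene","side"):
    im=manip.get_image(n); cv2.imwrite(f"pics/{n}3.png",im[:,:,::-1])
a=cv2.imread("pics/scene3.png")[135:260,190:310]; b=cv2.imread("pics/side3.png")[150:275,240:360]
cv2.imwrite("pics/c3.png",cv2.resize(np.hstack([a,b]),None,fx=3,fy=3,interpolation=cv2.INTER_CUBIC))
S=cam("scene");st=[.483,-.0814,-.1015]
for th in (.6,.8,1.,1.2,1.4): print(th,proj(stand2w(st,[[.14*np.sin(th),-.06+.14*np.cos(th),.231]]),S))
E
```

```text
t 8.15 pos [ 0.6069 -0.0604  0.3582] yaw -77.7 tilt 1.1 w 0.0359 q6 1.14 F [ 0.7 -0.8 -0.3]
rotvec deg [  0.5   1.  -27.7] | shift mm now [-80.2  99.1 120.6] | after turn [-119.3   51.   118.2]
r 0.15298443808702078 world ang 31.835248389084366
0.6 [[258.96683365 196.27819778]]
0.8 [[249.46466167 198.78753899]]
1.0 [[239.28925392 200.10436779]]
1.2 [[228.9309956  200.15166156]]
1.4 [[218.89646991 198.92511834]]
```

View pics/c3.png

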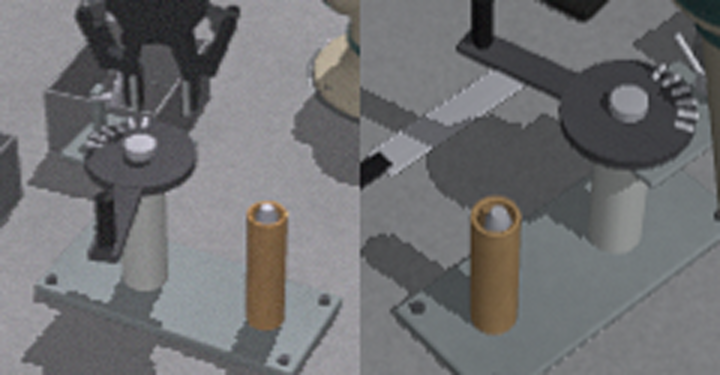

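Request:
send_rows --plan '[{"linear": [-0.02,0.0245,0],"delta_rot": [0.5,1,0],"fingers": 0.085},{"linear": [-0.02,0.0245,0.01],"delta_rot": [0,0,0],"fingers": 0.085},{"linear": [-0.02,0.0245,0.02],"delta_rot": [0,0,0],"fingers": 0.085},{"linear": [-0.02,0.0245,0.03],"delta_rot": [0,0,0],"fingers": 0.085},{"linear": [0,0,0.03],"delta_rot": [0,0,0],"fingers": 0.085},{"linear": [0,0,0],"delta_rot": [0,0,0],"fingers": 0.085}]'

```text
clock: 8.75
position: [0.4976, -0.0003, 0.2772]
ee_rot: [-0.007, 0.785, -0.62, 0.015]
contact_force: [-1.0, -0.4, -0.1]
width: 0.0854
```

```bash
python3 - <<'E'
from h import *
S,D=cam("scene"),cam("side")
c=tri((279,204.3),S,(285,220.7),D); print("core top",c,plane((279,204.3),.152,S),plane((285,220.7),.152,D))
go((.4911,-.0018,.136))
im=manip.get_image("wrist"); cv2.imwrite("pics/wrist4.png",im[:,:,::-1]); W=cam("wrist")
print([(round(float(d["p"]),2),np.round(d["extent"]).astype(int).tolist()) for d in manip.find_in("core_c","wrist")])
print(proj([[.4911,-.0018,.158],[.4911,-.0018,.152]],W))
E
```

```text
core top [ 0.49283297 -0.00129235  0.15615316] [ 0.48794607 -0.00296772  0.152     ] [ 0.49501991 -0.00374445  0.152     ]
t 8.75 pos [ 4.976e-01 -3.000e-04  2.772e-01] yaw -76.6 tilt 2.0 w 0.0854 q6 1.20 F [-1.  -0.4 -0.1]
rotvec deg [-1.8 -0.9  0. ] | shift mm now [ -2.2  11.  140.9] | after turn [-1.000e-01  6.700e+00  1.412e+02]
[(0.68, [248, 161, 300, 236])]
[[273.72145616 217.62645627]
 [273.67075318 215.29169306]]
```

View pics/wrist4.png

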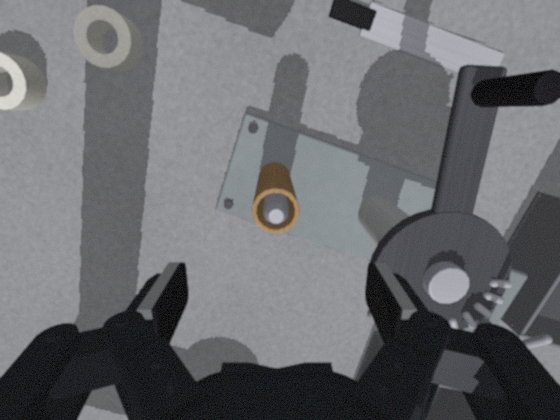

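The wrist view shows the core ring and spindle top at (275,213), within 2 mm of the prediction. Going down to grip.

Request:
send_rows --plan '[{"linear": [0,0,0],"delta_rot": [-1.8,-0.9,0],"fingers": 0.085},{"linear": [0,0.0035,0.028],"delta_rot": [0,0,0],"fingers": 0.085},{"linear": [0,0.003,0.028],"delta_rot": [0,0,0],"fingers": 0.085},{"linear": [0,0,0.028],"delta_rot": [0,0,0],"fingers": 0.085},{"linear": [0,0,0.028],"delta_rot": [0,0,0],"fingers": 0.085},{"linear": [0,0,0.026],"delta_rot": [0,0,0],"fingers": 0.085},{"linear": [0,0,0],"delta_rot": [0,0,0],"fingers": 0.085}]'

```text
clock: 9.43
position: [0.5193, -0.0071, 0.1586]
ee_rot: [-0.012, 0.786, -0.618, 0.021]
contact_force: [-0.4, -0.3, 0.2]
width: 0.0851
```

```bash
python3 - <<'E'
from h import *
go((.4911,-.0018,.136))
E
```

```text
t 9.43 pos [ 0.5193 -0.0071  0.1586] yaw -76.4 tilt 2.8 w 0.0851 q6 1.18 F [-0.4 -0.3  0.2]
rotvec deg [-2.6 -1.   0. ] | shift mm now [-12.2  27.1  21.2] | after turn [-11.8  26.1  22.6]
```

Request:
send_rows --force 25 --plan '[{"linear": [0,0,0],"fingers": 0.03,"delta_rot": [0,0,0]},{"linear": [0,0,0],"fingers": 0.03,"delta_rot": [0,0,0]},{"linear": [0,0,0],"fingers": 0.03,"delta_rot": [0,0,0]},{"linear": [0,0,0],"fingers": 0.03,"delta_rot": [0,0,0]},{"linear": [0,0,0],"fingers": 0.03,"delta_rot": [0,0,0]},{"linear": [0,0,0],"fingers": 0.03,"delta_rot": [0,0,0]},{"linear": [0,0,0],"fingers": 0.03,"delta_rot": [0,0,0]},{"linear": [0,0,0],"fingers": 0.03,"delta_rot": [0,0,0]}]'

```text
clock: 10.1
position: [0.5297, -0.0091, 0.1705]
ee_rot: [-0.018, 0.786, -0.617, 0.03]
contact_force: [0.6, 0.7, -0.6]
width: 0.0299
```

```bash
python3 - <<'E'
from h import *
go((.4911,-.0018,.44))
E
```

```text
t 10.1 pos [ 0.5297 -0.0091  0.1705] yaw -76.3 tilt 4.0 w 0.0299 q6 1.18 F [ 0.6  0.7 -0.6]
rotvec deg [-3.7 -1.5  0. ] | shift mm now [  -9.2   18.2 -271.6] | after turn [ -16.2   35.8 -269.5]
```

The arm drifts on null rows. I'll measure that before going on.

Request:
send_rows --plan '[{"linear": [0,0,-0.03],"fingers": 0.03,"delta_rot": [0,0,0]},{"linear": [0,0,-0.03],"fingers": 0.085,"delta_rot": [0,0,0]},{"linear": [0,0,-0.03],"fingers": 0.085,"delta_rot": [0,0,0]},{"linear": [0,0,0],"fingers": 0.085,"delta_rot": [0,0,0]},{"linear": [0,0,0],"fingers": 0.085,"delta_rot": [0,0,0]},{"linear": [0,0,0],"fingers": 0.085,"delta_rot": [0,0,0]}]'

```text
clock: 10.6
position: [0.5216, -0.0078, 0.2634]
ee_rot: [-0.017, 0.786, -0.617, 0.029]
contact_force: [-0.2, -0.7, 0.5]
width: 0.0847
```

```bash
cat > n.py <<'E'
from h import *
go((.4911,-.0018,.27)); s=manip.get_state(); print("q",s["qpos"].round(4),"qd",s["qd"].round(3),"eff",np.round(s["effort"],1))
E
python3 n.py
```

```text
t 10.6 pos [ 0.5216 -0.0078  0.2634] yaw -76.3 tilt 3.8 w 0.0847 q6 1.18 F [-0.2 -0.7  0.5]
rotvec deg [-3.6 -1.4  0. ] | shift mm now [-12.9  27.8  -8.6] | after turn [-13.1  28.3  -6.6]
q [-1.4870e-01  1.5760e-01  1.6475e+00  6.0000e-04  1.2697e+00  1.1823e+00] qd [ 0.    -0.001  0.017 -0.001  0.005  0.   ] eff [  0.  -34.8 -24.8   0.   -0.3   0. ]
```

Request:
send_rows --plan '[{"linear": [0,0,0],"fingers": 0.085,"delta_rot": [0,0,0]},{"linear": [0,0,0],"fingers": 0.085,"delta_rot": [0,0,0]},{"linear": [0,0,0],"fingers": 0.085,"delta_rot": [0,0,0]},{"linear": [0,0,0],"fingers": 0.085,"delta_rot": [0,0,0]}]'

```text
clock: 10.93
position: [0.5198, -0.0075, 0.2599]
ee_rot: [-0.015, 0.786, -0.617, 0.026]
contact_force: [0.6, 0.4, -0.3]
width: 0.0848
```

```bash
python3 n.py
```

```text
t 10.93 pos [ 0.5198 -0.0075  0.2599] yaw -76.3 tilt 3.5 w 0.0848 q6 1.18 F [ 0.6  0.4 -0.3]
rotvec deg [-3.2 -1.3  0. ] | shift mm now [-12.1  25.9 -11.8] | after turn [-12.3  26.5 -10.1]
q [-1.4870e-01  1.6010e-01  1.6529e+00  6.0000e-04  1.2684e+00  1.1823e+00] qd [ 0.     0.011  0.015 -0.001 -0.003  0.001] eff [  0.  -34.8 -24.7   0.   -0.3   0. ]
```

Request:
send_rows --plan '[{"linear": [-0.006,0.013,0],"fingers": 0.085,"delta_rot": [-1.6,-0.6,0]},{"linear": [-0.006,0.013,0],"fingers": 0.085,"delta_rot": [-1.6,-0.6,0]},{"linear": [0,0,0.025],"fingers": 0.085,"delta_rot": [0,0,0]},{"linear": [0,0,0.025],"fingers": 0.085,"delta_rot": [0,0,0]},{"linear": [0,0,0.015],"fingers": 0.085,"delta_rot": [0,0,0]}]'

```text
clock: 11.35
position: [0.4924, -0.0021, 0.1926]
ee_rot: [-0.0, 0.787, -0.618, 0.001]
contact_force: [-0.1, -0.1, -0.1]
width: 0.0848
```

```bash
sed -i 's/.27))/.136))/' n.py; python3 n.py
```

```text
t 11.35 pos [ 0.4924 -0.0021  0.1926] yaw -76.3 tilt 0.2 w 0.0848 q6 1.19 F [-0.1 -0.1 -0.1]
rotvec deg [-0.1 -0.1  0. ] | shift mm now [-0.7  1.2 56.5] | after turn [-0.6  1.1 56.6]
q [-1.4490e-01  1.9810e-01  1.7797e+00 -1.3000e-03  1.1615e+00  1.1868e+00] qd [ 0.     0.151  0.287 -0.002 -0.452  0.001] eff [  0.  -36.2 -23.4  -0.    0.2   0. ]
```

Request:
send_rows --plan '[{"linear": [0,0.0005,0.02],"fingers": 0.085,"delta_rot": [0,0,0]},{"linear": [0,0.0005,0.02],"fingers": 0.085,"delta_rot": [0,0,0]},{"linear": [0,0,0.016],"fingers": 0.085,"delta_rot": [0,0,0]}]'

```text
clock: 11.6
position: [0.4906, -0.0024, 0.1327]
ee_rot: [0.0, 0.787, -0.618, 0.001]
contact_force: [0.4, -0.1, 0.5]
width: 0.0852
```

```bash
python3 n.py
```

```text
t 11.6 pos [ 0.4906 -0.0024  0.1327] yaw -76.3 tilt 0.1 w 0.0852 q6 1.19 F [ 0.4 -0.1  0.5]
rotvec deg [-0.  -0.1  0. ] | shift mm now [-0.4 -0.6 -3.3] | after turn [-0.4 -0.6 -3.3]
q [-1.4590e-01  2.5670e-01  1.8704e+00 -1.5000e-03  1.0139e+00  1.1861e+00] qd [-0.     0.225  0.288  0.002 -0.507 -0.   ] eff [  0.  -37.5 -20.7  -0.    0.4  -0. ]
```

Request:
send_rows --force 25 --plan '[{"linear": [0,0,-0.002],"fingers": 0.03,"delta_rot": [0,0,0]},{"linear": [0,0,0],"fingers": 0.03,"delta_rot": [0,0,0]},{"linear": [0,0,0],"fingers": 0.03,"delta_rot": [0,0,0]},{"linear": [0,0,0],"fingers": 0.03,"delta_rot": [0,0,0]},{"linear": [0,0,0],"fingers": 0.03,"delta_rot": [0,0,0]}]'

```text
clock: 12.02
position: [0.4887, -0.0022, 0.1323]
ee_rot: [0.002, 0.787, -0.618, -0.003]
contact_force: [-0.9, 0.7, -0.9]
width: 0.0396
```

```bash
python3 n.py
```

```text
t 12.02 pos [ 0.4887 -0.0022  0.1323] yaw -76.3 tilt 0.4 w 0.0396 q6 1.19 F [-0.9  0.7 -0.9]
rotvec deg [0.4 0.1 0. ] | shift mm now [ 0.2 -2.4 -3.7] | after turn [ 0.2 -2.4 -3.7]
q [-1.4600e-01  2.5820e-01  1.8695e+00 -1.5000e-03  1.0213e+00  1.1861e+00] qd [ 0.001 -0.01  -0.017  0.001  0.004  0.   ] eff [ -0.  -35.9 -20.   -0.    0.    0. ]
```

Request:
send_rows --plan '[{"linear": [0,0,-0.02],"fingers": 0.03,"delta_rot": [0,0,0]},{"linear": [0,0,-0.035],"fingers": 0.03,"delta_rot": [0,0,0]},{"linear": [0,0,-0.035],"fingers": 0.03,"delta_rot": [0,0,0]},{"linear": [0,0,-0.035],"fingers": 0.03,"delta_rot": [0,0,0]},{"linear": [0,0,-0.035],"fingers": 0.03,"delta_rot": [0,0,0]},{"linear": [0,0,-0.035],"fingers": 0.03,"delta_rot": [0,0,0]},{"linear": [0,0,-0.035],"fingers": 0.03,"delta_rot": [0,0,0]},{"linear": [0,0,-0.035],"fingers": 0.03,"delta_rot": [0,0,0]},{"linear": [0,0,-0.025],"fingers": 0.03,"delta_rot": [0,0,0]}]'

```text
clock: 12.77
position: [0.487, -0.0014, 0.4376]
ee_rot: [0.002, 0.787, -0.618, -0.003]
contact_force: [0.5, 0.5, -1.1]
width: 0.0399
```

```bash
sed -i 's/go(.*)); s=/import sys; a=[float(v) for v in sys.argv[1:]]; go(a[:3],*a[3:]); s=/' n.py; python3 n.py .466 -.402 .44
```

```text
t 12.77 pos [ 0.487  -0.0014  0.4376] yaw -76.3 tilt 0.5 w 0.0399 q6 1.19 F [ 0.5  0.5 -1.1]
rotvec deg [0.4 0.1 0. ] | shift mm now [384.2 115.5  -2.2] | after turn [384.2 115.5  -2.4]
q [-1.4510e-01  9.4700e-02  1.3020e+00 -1.1000e-03  1.7527e+00  1.1859e+00] qd [ 0.002 -0.01  -0.733  0.001  0.733  0.002] eff [  0.  -32.2 -24.1  -0.   -0.2   0. ]
```

Request:
send_rows --plan '[{"linear": [0.035,0.0105,0],"fingers": 0.03,"delta_rot": [0,0,0]},{"linear": [0.035,0.0105,0],"fingers": 0.03,"delta_rot": [0,0,0]},{"linear": [0.035,0.0105,0],"fingers": 0.03,"delta_rot": [0,0,0]},{"linear": [0.035,0.0105,0],"fingers": 0.03,"delta_rot": [0,0,0]},{"linear": [0.035,0.0105,0],"fingers": 0.03,"delta_rot": [0,0,0]},{"linear": [0.035,0.0105,0],"fingers": 0.03,"delta_rot": [0,0,0]},{"linear": [0.035,0.0105,0],"fingers": 0.03,"delta_rot": [0,0,0]},{"linear": [0.035,0.0105,0],"fingers": 0.03,"delta_rot": [0,0,0]},{"linear": [0.035,0.0105,0],"fingers": 0.03,"delta_rot": [0,0,0]},{"linear": [0.035,0.0105,0],"fingers": 0.03,"delta_rot": [0,0,0]},{"linear": [0.03,0.0105,0],"fingers": 0.03,"delta_rot": [0,0,0]}]'

```text
clock: 13.68
position: [0.4678, -0.4063, 0.4629]
ee_rot: [-0.006, 0.792, -0.611, 0.017]
contact_force: [0.7, -0.4, 0.1]
width: 0.0396
```

```bash
python3 n.py .466 -.402 .136 -90; python3 - <<'E'
from h import *
im=manip.get_image("wrist"); cv2.imwrite("pics/wrist5.png",im[:,:,::-1])
print([(round(float(d["p"]),2),np.round(d["extent"]).astype(int).tolist()) for d in manip.find_in("tub","wrist")])
E
```

```text
t 13.68 pos [ 0.4678 -0.4063  0.4629] yaw -75.3 tilt 2.1 w 0.0396 q6 0.48 F [ 0.7 -0.4  0.1]
rotvec deg [-1.9 -0.9 14.7] | shift mm now [-11.2  10.5 326.6] | after turn [ -4.3   1.8 326.9]
q [-0.8369  0.2959  0.9838  0.0179  1.8303  0.4822] qd [-0.499  0.384 -0.581  0.034  0.191 -0.487] eff [  1.3 -47.7 -25.   -0.1  -0.2   0.4]
[(0.87, [220, 93, 331, 210]), (0.75, [120, 216, 216, 314])]
```

View pics/wrist5.png

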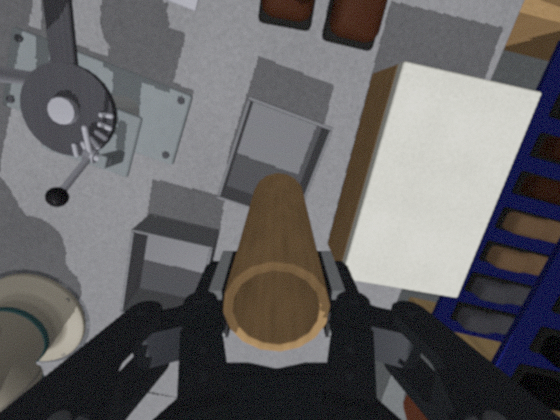

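```bash
python3 - <<'E'
from h import *
W=cam("wrist")
for p in ((275,160),(250,97),(330,127),(220,193)): print(plane(p,.085,W).round(3))
E
python3 n.py .466 -.402 .30
```

```text
[ 0.468 -0.414  0.085]
[ 0.551 -0.355  0.085]
[ 0.539 -0.484  0.085]
[ 0.394 -0.341  0.085]
t 13.78 pos [ 0.4674 -0.4093  0.461 ] yaw -75.6 tilt 2.0 w 0.0397 q6 0.48 F [-0.3  0.9 -1. ]
rotvec deg [-1.6 -1.2  0. ] | shift mm now [-10.6   4.  160.7] | after turn [ -7.4  -0.4 161. ]
q [-0.8395  0.2991  0.9837  0.0156  1.8283  0.484 ] qd [ 0.053 -0.045  0.044  0.063  0.046  0.028] eff [ -1.2 -45.8 -27.8  -0.2  -0.4  -0.2]
```

Request:
send_rows --plan '[{"linear": [-0.002,0,0.02],"fingers": 0.03,"delta_rot": [-0.8,-0.6,0]},{"linear": [0,0,0.035],"fingers": 0.03,"delta_rot": [-0.8,-0.6,0]},{"linear": [0,0,0.035],"fingers": 0.03,"delta_rot": [0,0,0]},{"linear": [0,0,0.035],"fingers": 0.03,"delta_rot": [0,0,0]},{"linear": [0,0,0.035],"fingers": 0.03,"delta_rot": [0,0,0]},{"linear": [0,0,0.02],"fingers": 0.03,"delta_rot": [0,0,0]}]'

```text
clock: 14.28
position: [0.4708, -0.4099, 0.2866]
ee_rot: [0.001, 0.789, -0.614, 0.011]
contact_force: [-0.3, 0.2, -1.1]
width: 0.0399
```

```bash
python3 n.py .467 -.407 .145
```

```text
t 14.28 pos [ 0.4708 -0.4099  0.2866] yaw -75.7 tilt 1.2 w 0.0399 q6 0.49 F [-0.3  0.2 -1.1]
rotvec deg [-0.7 -1.   0. ] | shift mm now [ -6.3   4.6 141.4] | after turn [ -3.8   3.  141.6]
q [-0.8288  0.3258  1.3578  0.0018  1.4368  0.4929] qd [ 0.011  0.066  0.428  0.006 -0.549  0.005] eff [  0.  -48.6 -27.7   0.    0.1  -0. ]
```

Request:
send_rows --plan '[{"linear": [-0.002,0.001,0.028],"fingers": 0.03,"delta_rot": [-0.7,-1,0]},{"linear": [-0.002,0.001,0.03],"fingers": 0.03,"delta_rot": [0,0,0]},{"linear": [0,0,0.03],"fingers": 0.03,"delta_rot": [0,0,0]},{"linear": [0,0,0.025],"fingers": 0.03,"delta_rot": [0,0,0]},{"linear": [0,0,0.015],"fingers": 0.03,"delta_rot": [0,0,0]},{"linear": [0,0,0.002],"fingers": 0.03,"delta_rot": [0,0,0]}]'

```text
clock: 14.78
position: [0.4679, -0.3997, 0.1521]
ee_rot: [-0.001, 0.79, -0.613, -0.001]
contact_force: [-0.3, -0.1, -0.8]
width: 0.0395
```

```bash
python3 n.py .467 -.407 .130
```

```text
t 14.78 pos [ 0.4679 -0.3997  0.1521] yaw -75.6 tilt 0.1 w 0.0395 q6 0.50 F [-0.3 -0.1 -0.8]
rotvec deg [-0.   0.1 -0. ] | shift mm now [ 6.9  2.7 22. ] | after turn [ 6.8  2.7 22.1]
q [-0.8209  0.4082  1.5725  0.0017  1.1628  0.4973] qd [ 0.01   0.002  0.028  0.004 -0.036  0.004] eff [ -0.2 -48.  -23.3   0.   -0.3  -0. ]
```

Lower by about 20 mm, open, wait a moment, then rise straight up.

Request:
send_rows --plan '[{"linear": [0.002,0.001,0.01],"fingers": 0.03,"delta_rot": [0,0,0]},{"linear": [0.002,0.001,0.008],"fingers": 0.03,"delta_rot": [0,0,0]},{"linear": [0,0,0.003],"fingers": 0.03,"delta_rot": [0,0,0]},{"linear": [0,0,0],"fingers": 0.085,"delta_rot": [0,0,0]},{"linear": [0,0,0],"fingers": 0.085,"delta_rot": [0,0,0]},{"linear": [0,0,0],"fingers": 0.085,"delta_rot": [0,0,0]},{"linear": [0,0,0],"fingers": 0.085,"delta_rot": [0,0,0]},{"linear": [0,0,-0.02],"fingers": 0.085,"delta_rot": [0,0,0]},{"linear": [0,0,-0.03],"fingers": 0.085,"delta_rot": [0,0,0]},{"linear": [0,0,-0.04],"fingers": 0.085,"delta_rot": [0,0,0]},{"linear": [0,0,-0.04],"fingers": 0.085,"delta_rot": [0,0,0]},{"linear": [0,0,-0.03],"fingers": 0.085,"delta_rot": [0,0,0]}]'

```text
clock: 15.78
position: [0.4661, -0.4025, 0.2951]
ee_rot: [-0.002, 0.791, -0.612, -0.003]
contact_force: [-0.6, 0.0, -0.6]
width: 0.0852
```

```bash
python3 n.py .56 .2 .30; python3 - <<'E'
from h import *
for n in ("scene","side"):
    im=manip.get_image(n); cv2.imwrite(f"pics/{n}6.png",im[:,:,::-1])
a=cv2.imread("pics/scene6.png")[140:320,110:430]; b=cv2.imread("pics/side6.png")[120:360,120:440]
cv2.imwrite("pics/c6.png",np.vstack([cv2.resize(a,(640,360)),cv2.resize(b,(640,480))[:240*2]])[:600] if 0 else cv2.resize(a,None,fx=2.4,fy=2.4,interpolation=cv2.INTER_CUBIC))
E
```

```text
t 15.78 pos [ 0.4661 -0.4025  0.2951] yaw -75.5 tilt 0.4 w 0.0852 q6 0.49 F [-0.6  0.  -0.6]
rotvec deg [0.1 0.4 0. ] | shift mm now [-559.9 -241.4   -1.1] | after turn [-559.9 -241.4   -4.9]
q [-0.8264  0.3241  1.3394  0.0023  1.4853  0.4916] qd [-0.003 -0.151 -0.667 -0.001  0.826  0.003] eff [  0.1 -44.3 -22.9   0.   -0.3  -0. ]
```

View pics/c6.png

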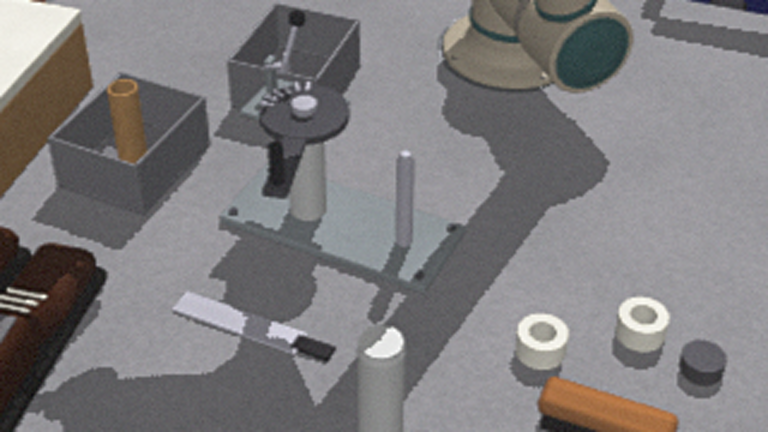

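The core stands in tub A, leaning slightly, at crop (126,120). Only two rolls are on the table, with the tin beside them. Now to the rolls.

Request:
send_rows --plan '[{"linear": [-0.025,-0.01,-0.025],"fingers": 0.085,"delta_rot": [0,0,0]},{"linear": [-0.03,-0.012,-0.025],"fingers": 0.085,"delta_rot": [0,0,0]},{"linear": [-0.036,-0.016,0],"fingers": 0.085,"delta_rot": [0,0,0]},{"linear": [-0.036,-0.016,0],"fingers": 0.085,"delta_rot": [0,0,0]},{"linear": [-0.036,-0.016,0],"fingers": 0.085,"delta_rot": [0,0,0]},{"linear": [-0.036,-0.016,0],"fingers": 0.085,"delta_rot": [0,0,0]},{"linear": [-0.036,-0.016,0],"fingers": 0.085,"delta_rot": [0,0,0]},{"linear": [-0.036,-0.016,0],"fingers": 0.085,"delta_rot": [0,0,0]},{"linear": [-0.036,-0.016,0],"fingers": 0.085,"delta_rot": [0,0,0]},{"linear": [-0.036,-0.016,0],"fingers": 0.085,"delta_rot": [0,0,0]},{"linear": [-0.036,-0.016,0],"fingers": 0.085,"delta_rot": [0,0,0]},{"linear": [-0.036,-0.016,0],"fingers": 0.085,"delta_rot": [0,0,0]}]'

```text
clock: 16.88
position: [0.5429, 0.0519, 0.3476]
ee_rot: [0.0, 0.785, -0.619, 0.006]
contact_force: [1.6, -1.1, 0.6]
width: 0.0851
```

Request:
send_rows --plan '[{"linear": [-0.036,-0.016,0],"fingers": 0.085,"delta_rot": [0,0,0]},{"linear": [-0.036,-0.016,0],"fingers": 0.085,"delta_rot": [0,0,0]},{"linear": [-0.036,-0.016,0],"fingers": 0.085,"delta_rot": [0,0,0]},{"linear": [-0.03,-0.016,0],"fingers": 0.085,"delta_rot": [0,0,0]},{"linear": [0,0,0],"fingers": 0.085,"delta_rot": [0,0,0]}]'

```text
clock: 17.3
position: [0.5719, 0.2163, 0.3441]
ee_rot: [-0.001, 0.788, -0.616, 0.005]
contact_force: [1.2, -1.1, -0.1]
width: 0.0851
```

```bash
python3 n.py .56 .22 .34; python3 - <<'E'
from h import *
im=manip.get_image("wrist"); W=cam("wrist"); cv2.imwrite("pics/wrist7.png",im[:,:,::-1])
for t,z in (("roll1_c",.034),("tin_c",.024),("brush_c",.046)):
    for d in manip.masks_of(t,"wrist"): 
        e=d["extent"]; print(t,round(float(d["p"]),2),np.round(e).astype(int).tolist(),plane(((e[0]+e[2])/2,(e[1]+e[3])/2),z,W).round(3))
print("rolls pred",proj([[.597,.204,.034],[.528,.309,.034]],W))
S=cam("scene");print(plane((278.75,203.75),.158,S),plane((336.25,276.5),.034,S),plane((377.9,269.5),.034,S))
E
```

```text
t 17.3 pos [0.5719 0.2163 0.3441] yaw -76.1 tilt 0.6 w 0.0851 q6 1.58 F [ 1.2 -1.1 -0.1]
rotvec deg [-0.5 -0.3  0. ] | shift mm now [-6.5 10.7  4. ] | after turn [-6.5 10.7  4.1]
q [ 0.2512  0.2953  1.2642 -0.0062  1.5741  1.5791] qd [-0.007 -0.022  0.042 -0.078  0.035 -0.02 ] eff [  1.5 -44.9 -26.6   0.3  -0.    0.3]
roll1_c 0.81 [175, 148, 226, 194] [0.535 0.31  0.034]
tin_c 0.84 [131, 115, 174, 155] [0.566 0.385 0.024]
tin_c 0.3 [168, 11, 290, 88] [0.696 0.304 0.024]
brush_c 0.95 [170, 10, 290, 86] [0.696 0.299 0.046]
brush_c 0.46 [181, 149, 227, 194] [0.539 0.304 0.046]
rolls pred [[285.93231247 145.74837033]
 [201.01859894 176.02140044]]
[ 0.49285404 -0.00209342  0.158     ] [0.5969226  0.20849486 0.034     ] [0.52880018 0.3131054  0.034     ]
```

View pics/wrist7.png

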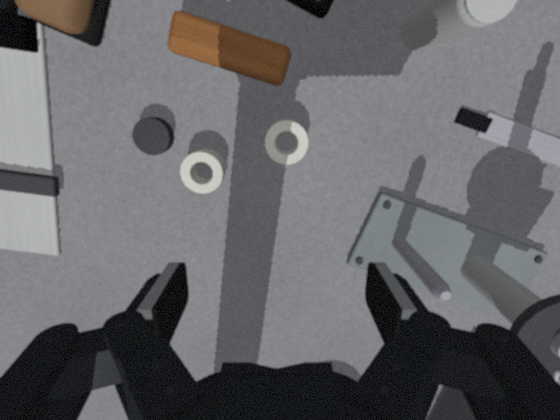

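```bash
python3 - <<'E'
from h import *
W=cam("wrist"); im=cv2.imread("pics/wrist7.png"); g=cv2.medianBlur(cv2.cvtColor(im,cv2.COLOR_BGR2GRAY),3)
c=cv2.HoughCircles(g[90:220,120:340],cv2.HOUGH_GRADIENT,1,30,param1=120,param2=18,minRadius=17,maxRadius=26)
for x,y,r in c[0]: print("circ",x+120,y+90,r,plane((x+120,y+90),.034,W).round(4))
print("spindle",plane((446,295),.158,W).round(4))
E
python3 n.py .597 .207 .15
```

```text
circ 201.5 172.5 20.8 [0.5335 0.3043 0.034 ]
circ 285.5 141.5 21.8 [0.6023 0.2006 0.034 ]
circ 153.5 133.5 21.6 [0.5714 0.3755 0.034 ]
spindle [ 0.49   -0.0118  0.158 ]
t 17.5 pos [0.5711 0.2092 0.3451] yaw -76.4 tilt 0.7 w 0.0850 q6 1.58 F [0.3 0.6 0.6]
rotvec deg [-0.4 -0.6  0. ] | shift mm now [  6.1 -23.4 195.4] | after turn [  8.3 -24.7 195.1]
q [ 0.2431  0.2911  1.2678 -0.0112  1.5764  1.577 ] qd [-0.02  -0.009 -0.     0.     0.     0.001] eff [  0.9 -43.5 -26.1   0.   -0.1  -0. ]
```

Request:
send_rows --plan '[{"linear": [0.004,-0.013,0.02],"fingers": 0.085,"delta_rot": [-0.4,-0.6,0]},{"linear": [0.004,-0.013,0.035],"fingers": 0.085,"delta_rot": [0,0,0]},{"linear": [0,0,0.035],"fingers": 0.085,"delta_rot": [0,0,0]},{"linear": [0,0,0.035],"fingers": 0.085,"delta_rot": [0,0,0]},{"linear": [0,0,0.03],"fingers": 0.085,"delta_rot": [0,0,0]},{"linear": [0,0,0.02],"fingers": 0.085,"delta_rot": [0,0,0]},{"linear": [0,0,0.005],"fingers": 0.085,"delta_rot": [0,0,0]},{"linear": [0,0,0],"fingers": 0.085,"delta_rot": [0,0,0]}]'

```text
clock: 18.17
position: [0.602, 0.1917, 0.1651]
ee_rot: [-0.003, 0.78, -0.626, 0.005]
contact_force: [-0.2, 1.2, 0.4]
width: 0.0854
```

```bash
cat > look.py <<'E'
from h import *
import sys
W=cam("wrist"); im=manip.get_image("wrist"); cv2.imwrite(sys.argv[1],im[:,:,::-1])
m=manip.masks_of("roll1_c","wrist")
for d in m: print("roll",round(float(d["p"]),2),np.round(d["extent"]).astype(int).tolist())
for d in m[:2]:
    l,t,r,b=[int(v) for v in d["extent"]]; l=max(0,l-8);t=max(0,t-8); z=(manip.get_state()["position"][2]-.034)
    g=cv2.medianBlur(cv2.cvtColor(im,cv2.COLOR_RGB2GRAY),3)[t:b+8,l:r+8]
    R=max(r-l,b-t)//2
    c=cv2.HoughCircles(g,cv2.HOUGH_GRADIENT,1,40,param1=100,param2=15,minRadius=int(R*.55),maxRadius=R+4)
    if c is not None:
        for x,y,q in c[0][:2]: print("circ",x+l,y+t,q,plane((x+l,y+t),.034,W).round(4))
E
python3 look.py pics/wrist8.png; python3 n.py .6 .2075 .028
```

```text
roll 0.97 [88, 204, 172, 277]
circ 126.5 237.5 37.8 [0.5429 0.3109 0.034 ]
t 18.27 pos [0.6031 0.1924 0.1671] yaw -77.4 tilt 0.9 w 0.0852 q6 1.55 F [ 0.3  0.1 -0.2]
rotvec deg [-0.8 -0.3  0. ] | shift mm now [-16.1   1.7 139. ] | after turn [-15.4  -0.2 139.1]
q [ 0.2014  0.4133  1.523  -0.0049  1.1911  1.5547] qd [ 0.012 -0.016 -0.036  0.007 -0.006  0.001] eff [ -0.2 -47.1 -22.3  -0.1  -0.   -0. ]
```

```bash
cat > look.py <<'E'
from h import *
import sys
# usage: look.py file x y z rad : find circle of given radius near the expected world point in the wrist view
x,y,z,rad=map(float,sys.argv[2:6])
W=cam("wrist"); im=manip.get_image("wrist"); cv2.imwrite(sys.argv[1],im[:,:,::-1])
u=proj([[x,y,z]],W)[0]; rp=np.linalg.norm(proj([[x+rad,y,z]],W)[0]-u); print("expect px",u.round(1),"r",rp.round(1))
g=cv2.medianBlur(cv2.cvtColor(im,cv2.COLOR_RGB2GRAY),3)
h=int(rp*2.2); l,t=max(0,int(u[0])-h),max(0,int(u[1])-h); g=g[t:int(u[1])+h,l:int(u[0])+h]
c=cv2.HoughCircles(g,cv2.HOUGH_GRADIENT,1,rp*.3,param1=100,param2=14,minRadius=int(rp*.88),maxRadius=int(rp*1.12))
if c is not None:
    for a,b,q in c[0][:3]: print("circ",a+l,b+t,q,plane((a+l,b+t),z,W).round(4))
E
python3 look.py pics/wrist9.png .6 .2075 .034 .030; python3 n.py .6 .2075 .028
```

```text
expect px [257.3 201.8] r 35.1
circ 258.5 197.5 34.0 [0.6039 0.2073 0.034 ]
t 18.32 pos [0.6039 0.193  0.168 ] yaw -77.4 tilt 1.0 w 0.0850 q6 1.55 F [ 0.6 -0.3 -0. ]
rotvec deg [-0.9 -0.3  0. ] | shift mm now [-15.6   2.9 139.9] | after turn [-15.    0.6 140. ]
q [ 0.202   0.4127  1.5216 -0.0046  1.1908  1.5548] qd [ 0.011 -0.011 -0.018  0.003 -0.004  0.001] eff [ -0.3 -47.  -22.2  -0.1  -0.   -0. ]
```

View pics/wrist9.png

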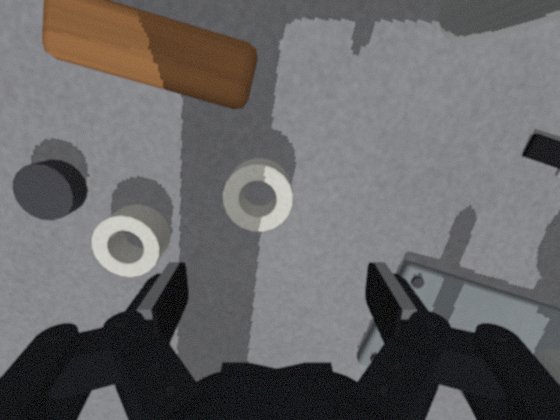

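Request:
send_rows --plan '[{"linear": [-0.007,0,0.015],"fingers": 0.085,"delta_rot": [-0.9,-0.3,0]},{"linear": [-0.007,0,0.025],"fingers": 0.085,"delta_rot": [0,0,0]},{"linear": [0,0,0.025],"fingers": 0.085,"delta_rot": [0,0,0]},{"linear": [0,0,0.02],"fingers": 0.085,"delta_rot": [0,0,0]},{"linear": [0,0,0.005],"fingers": 0.085,"delta_rot": [0,0,0]}]'

```text
clock: 18.73
position: [0.6093, 0.2108, 0.0845]
ee_rot: [-0.01, 0.78, -0.626, 0.006]
contact_force: [-0.9, -1.5, 1.2]
width: 0.0848
```

```bash
python3 n.py .603 .2073 .026
```

```text
t 18.73 pos [0.6093 0.2108 0.0845] yaw -77.5 tilt 1.3 w 0.0848 q6 1.57 F [-0.9 -1.5  1.2]
rotvec deg [-1.3  0.2 -0. ] | shift mm now [ 2.2  8.3 58.3] | after turn [ 2.   6.9 58.5]
q [0.2237 0.4987 1.6049 0.0032 1.0153 1.5742] qd [ 0.009  0.044  0.028  0.002 -0.114  0.   ] eff [ -0.2 -52.1 -22.    0.   -0.5   0. ]
```

Request:
send_rows --plan '[{"linear": [0.001,0.005,0.016],"fingers": 0.085,"delta_rot": [-1.3,0.2,0]},{"linear": [0.001,0.003,0.02],"fingers": 0.085,"delta_rot": [-0.2,0,0]},{"linear": [0,0.001,0.018],"fingers": 0.085,"delta_rot": [-0.2,0,0]}]'

```text
clock: 18.98
position: [0.6051, 0.2091, 0.0324]
ee_rot: [-0.0, 0.78, -0.625, 0.0]
contact_force: [0.4, -0.1, 0.2]
width: 0.0848
```

```bash
python3 n.py .603 .2073 .026
```

```text
t 18.98 pos [0.6051 0.2091 0.0324] yaw -77.4 tilt 0.1 w 0.0848 q6 1.58 F [ 0.4 -0.1  0.2]
rotvec deg [-0.1 -0.   0. ] | shift mm now [1.3 2.4 6.4] | after turn [1.3 2.4 6.4]
q [ 2.2440e-01  5.5820e-01  1.6495e+00 -4.0000e-04  9.3300e-01  1.5757e+00] qd [ 0.008  0.257  0.165  0.002 -0.403  0.004] eff [  0.  -53.7 -19.2  -0.    0.3  -0. ]
```

Request:
send_rows --force 30 --plan '[{"linear": [0.001,0.002,0.003],"fingers": 0.05,"delta_rot": [0,0,0]},{"linear": [0,0,0],"fingers": 0.05,"delta_rot": [0,0,0]},{"linear": [0,0,0],"fingers": 0.05,"delta_rot": [0,0,0]},{"linear": [0,0,0],"fingers": 0.05,"delta_rot": [0,0,0]},{"linear": [0,0,-0.01],"fingers": 0.05,"delta_rot": [0,0,0]},{"linear": [0,0,-0.02],"fingers": 0.05,"delta_rot": [0,0,0]},{"linear": [0,0,-0.04],"fingers": 0.05,"delta_rot": [0,0,0]},{"linear": [0,0,-0.04],"fingers": 0.05,"delta_rot": [0,0,0]},{"linear": [0,0,-0.04],"fingers": 0.05,"delta_rot": [0,0,0]},{"linear": [0,0,-0.04],"fingers": 0.05,"delta_rot": [0,0,0]}]'

```text
clock: 19.82
position: [0.5989, 0.207, 0.2212]
ee_rot: [0.008, 0.78, -0.625, -0.006]
contact_force: [1.5, 0.4, -1.1]
width: 0.0594
```

```bash
python3 n.py .4915 -.003 .23; python3 - <<'E'
from h import *
im=manip.get_image("wrist"); cv2.imwrite("pics/wrist10.png",im[:,:,::-1])
E
```

```text
t 19.82 pos [0.5989 0.207  0.2212] yaw -77.4 tilt 1.1 w 0.0594 q6 1.57 F [ 1.5  0.4 -1.1]
rotvec deg [ 1.1 -0.  -0. ] | shift mm now [181.6 150.8  -5.9] | after turn [181.6 150.6  -8.8]
q [ 2.2340e-01  3.9330e-01  1.4151e+00 -5.0000e-04  1.3523e+00  1.5746e+00] qd [-2.000e-03 -3.240e-01 -7.720e-01  1.000e-03  1.079e+00 -0.000e+00] eff [  0.2 -48.5 -22.1  -0.   -0.4  -0. ]
```

View pics/wrist10.png

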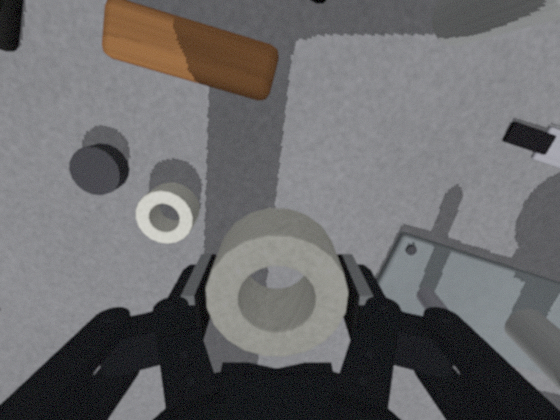

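```bash
python3 - <<'E'
from h import *
im=cv2.imread("pics/wrist10.png"); s=manip.get_state(); W=cam("wrist"); R=R_tool(s)
g=cv2.medianBlur(cv2.cvtColor(im,cv2.COLOR_BGR2GRAY),5)
for zz in (.002,.005,.008):
  for nm,rr,roi in (("outer",.030,(180,190)),("bore",.016,(180,190))):
    rp=np.linalg.norm(proj([s["position"]+[rr,0,zz]],W)[0]-proj([s["position"]+[0,0,zz]],W)[0])
    c=cv2.HoughCircles(g[200:370,190:365],cv2.HOUGH_GRADIENT,1,40,param1=60,param2=12,minRadius=int(rp*.88),maxRadius=int(rp*1.12))
    if c is None: continue
    x,y,q=c[0][0]; X=plane((x+190,y+200),s["position"][2]+zz,W); print(nm,zz,rp.round(1),x+190,y+200,q,"offset tool mm",(R.T@(X-s["position"])*1000).round(1))
E
```

```text
outer 0.002 64.6 276.5 267.5 60.8 offset tool mm [  0.1 -13.4  -2. ]
bore 0.002 33.3 267.5 298.5 30.2 offset tool mm [-3.8  1.7 -2. ]
outer 0.005 65.8 276.5 267.5 60.8 offset tool mm [  0.1 -15.1  -5. ]
bore 0.005 33.9 267.5 298.5 30.2 offset tool mm [-3.7 -0.4 -5. ]
outer 0.008 67.1 276.5 267.5 60.8 offset tool mm [  0.1 -16.9  -8. ]
bore 0.008 34.5 267.5 298.5 30.3 offset tool mm [-3.6 -2.5 -8. ]
```

Request:
send_rows --plan '[{"linear": [0.02,0.016,-0.003],"fingers": 0.05,"delta_rot": [1.1,0,0]},{"linear": [0.03,0.025,-0.002],"fingers": 0.05,"delta_rot": [0,0,0]},{"linear": [0.03,0.025,0],"fingers": 0.05,"delta_rot": [0,0,0]},{"linear": [0.03,0.025,0],"fingers": 0.05,"delta_rot": [0,0,0]},{"linear": [0.03,0.025,0],"fingers": 0.05,"delta_rot": [0,0,0]},{"linear": [0.025,0.02,0],"fingers": 0.05,"delta_rot": [0,0,0]},{"linear": [0.012,0.01,0],"fingers": 0.05,"delta_rot": [0,0,0]},{"linear": [0,0,0],"fingers": 0.05,"delta_rot": [0,0,0]}]'

```text
clock: 20.53
position: [0.5008, -0.0013, 0.2512]
ee_rot: [-0.02, 0.782, -0.623, 0.021]
contact_force: [-0.0, -0.1, -0.9]
width: 0.0589
```

```bash
python3 n.py .4915 -.003 .215
```

```text
t 20.53 pos [ 0.5008 -0.0013  0.2512] yaw -77.1 tilt 3.3 w 0.0589 q6 1.19 F [-0.  -0.1 -0.9]
rotvec deg [-3.3 -0.4  0. ] | shift mm now [-0.7 11.5 35.6] | after turn [-0.4  9.4 36.2]
q [-0.1511  0.1379  1.7024  0.0146  1.2456  1.1893] qd [-0.01  -0.033 -0.007  0.026 -0.003  0.008] eff [ -0.5 -33.4 -24.6  -0.1  -0.3  -0.2]
```

Request:
send_rows --plan '[{"linear": [0,0.006,0.01],"fingers": 0.05,"delta_rot": [-1.7,-0.2,0]},{"linear": [0,0.006,0.012],"fingers": 0.05,"delta_rot": [-1.7,-0.2,0]},{"linear": [0,0.001,0.004],"fingers": 0.05,"delta_rot": [-0.2,0,0]}]'

```text
clock: 20.78
position: [0.4894, -0.0042, 0.2271]
ee_rot: [0.002, 0.782, -0.624, 0.0]
contact_force: [-0.2, -0.2, -0.9]
width: 0.059
```

```bash
python3 n.py .4885 -.003 .215; python3 - <<'E'
from h import *
W=cam("wrist"); im=manip.get_image("wrist"); print(proj([[.4915,-.003,.158]],W),manip.get_state()["position"].round(4),proj([manip.get_state()["position"]+[0,0,.012]],W))
w=im[180:400,150:400,::-1]
s=manip.get_image("scene")[170:260,230:330,::-1]; d=manip.get_image("side")[170:260,235:335,::-1]
r=lambda a,h:cv2.resize(a,(int(a.shape[1]*h/a.shape[0]),h),interpolation=cv2.INTER_CUBIC)
o=np.vstack([r(w,330),]); q=np.hstack([r(s,330),]); 
cv2.imwrite("pics/c11.png",np.hstack([r(w,300),r(s,250).copy() if 0 else cv2.copyMakeBorder(r(s,200),0,100,0,0,cv2.BORDER_CONSTANT),cv2.copyMakeBorder(r(d,200),0,100,0,0,cv2.BORDER_CONSTANT)]))
E
```

```text
t 20.78 pos [ 0.4894 -0.0042  0.2271] yaw -77.2 tilt 0.2 w 0.0590 q6 1.20 F [-0.2 -0.2 -0.9]
rotvec deg [ 0.1 -0.1 -0. ] | shift mm now [-1.4  0.6 12.1] | after turn [-1.4  0.6 12.1]
q [-0.1489  0.1675  1.7268 -0.003   1.2486  1.1991] qd [ 0.013  0.03   0.061 -0.006 -0.082  0.013] eff [ -0.5 -35.8 -24.7  -0.1   0.    0. ]
[[274.96398968 226.350132  ]] [ 0.4893 -0.0039  0.2265] [[275.46951276 309.20992506]]
```

View pics/c11.png

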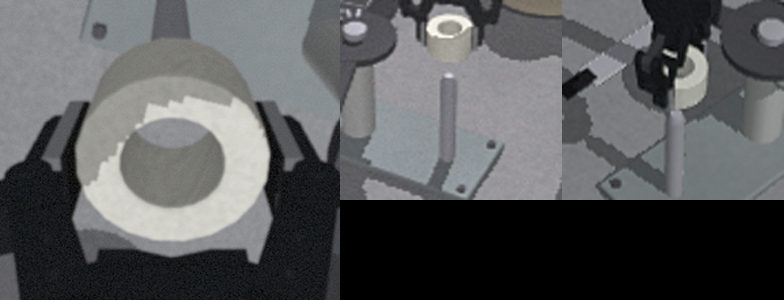

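```bash
python3 - <<'E'
from h import *
S,D,W=cam("scene"),cam("side"),cam("wrist")
s=manip.get_state(); print(s["position"].round(4))
print("roll top",tri((279.5,182.2),S,(291.7,197),D),"spindle",tri((278.6,203.8),S,(286.3,220),D))
P=s["position"]; 
for zz in (.008,.012,.016,.02):
    X=plane((276.5,298),P[2]+zz,W); u=proj([X,X+[.03,0,0],X+[0,.03,0]],W); print(zz,X.round(4),np.linalg.norm(u[1:]-u[0],axis=1).round(1))
E
```

```text
[ 0.4902 -0.0039  0.2276]
roll top [ 0.48568149 -0.00866095  0.23407498] spindle [ 0.49149798 -0.00364586  0.15694541]
0.008 [ 0.4929 -0.0034  0.2356] [68.1 74.1]
0.012 [ 0.4957 -0.0027  0.2396] [70.9 76.9]
0.016 [ 0.4984 -0.0021  0.2436] [74. 80.]
0.02 [ 0.5012 -0.0015  0.2476] [77.3 83.4]
```

Two estimates put the roll bore over the spindle to within about 2 mm. Lowering, with an eye on the force.

Request:
send_rows --plan '[{"linear": [0,0,0.012],"fingers": 0.05,"delta_rot": [0,0,0]},{"linear": [0,0.0005,0.014],"fingers": 0.05,"delta_rot": [0,0,0]},{"linear": [0,0.0005,0.01],"fingers": 0.05,"delta_rot": [0,0,0]}]'

```text
clock: 21.18
position: [0.4932, -0.0022, 0.1926]
ee_rot: [-0.001, 0.783, -0.622, 0.004]
contact_force: [-0.6, 0.1, 0.3]
width: 0.0589
```

```bash
python3 n.py .4902 -.0035 .14
```

```text
t 21.18 pos [ 0.4932 -0.0022  0.1926] yaw -76.9 tilt 0.4 w 0.0589 q6 1.20 F [-0.6  0.1  0.3]
rotvec deg [-0.4 -0.2  0. ] | shift mm now [ 0.3  3.6 52.6] | after turn [ 0.6  3.2 52.6]
q [-0.1446  0.1968  1.7813 -0.0018  1.1559  1.1984] qd [ 0.013  0.104  0.184  0.003 -0.305 -0.003] eff [ -0.1 -36.  -23.4  -0.    0.1   0. ]
```

Request:
send_rows --plan '[{"linear": [0.0005,0.0035,0.006],"fingers": 0.05,"delta_rot": [-0.4,-0.2,0]},{"linear": [0,0.001,0.014],"fingers": 0.05,"delta_rot": [0,0,0]},{"linear": [0,0.001,0.016],"fingers": 0.05,"delta_rot": [0,0,0]}]'

```text
clock: 21.43
position: [0.4903, -0.0024, 0.1562]
ee_rot: [-0.001, 0.784, -0.62, 0.001]
contact_force: [0.7, 0.3, -2.4]
width: 0.0586
```

```bash
python3 n.py .4902 -.0035 .135
```

```text
t 21.43 pos [ 0.4903 -0.0024  0.1562] yaw -76.7 tilt 0.2 w 0.0586 q6 1.19 F [ 0.7  0.3 -2.4]
rotvec deg [-0.1 -0.1  0. ] | shift mm now [ 1.   0.4 21.2] | after turn [ 1.   0.4 21.2]
q [-1.4670e-01  2.2980e-01  1.8392e+00 -4.0000e-04  1.0700e+00  1.1921e+00] qd [ 0.     0.183  0.296 -0.001 -0.499 -0.012] eff [  0.1 -37.3 -22.2   0.    0.5   0. ]
```

No contact, and the bore is around the spindle (roll bottom ≈0.128). A little lower, then release and rise.

Request:
send_rows --plan '[{"linear": [0.001,0.0005,0.012],"fingers": 0.05,"delta_rot": [0,0,0]},{"linear": [0,0,0.003],"fingers": 0.05,"delta_rot": [0,0,0]},{"linear": [0,0,0],"fingers": 0.085,"delta_rot": [0,0,0]},{"linear": [0,0,0],"fingers": 0.085,"delta_rot": [0,0,0]},{"linear": [0,0,0],"fingers": 0.085,"delta_rot": [0,0,0]},{"linear": [0,0,0],"fingers": 0.085,"delta_rot": [0,0,0]},{"linear": [0,0,-0.025],"fingers": 0.085,"delta_rot": [0,0,0]},{"linear": [0,0,-0.04],"fingers": 0.085,"delta_rot": [0,0,0]},{"linear": [0,0,-0.04],"fingers": 0.085,"delta_rot": [0,0,0]},{"linear": [0,0,-0.04],"fingers": 0.085,"delta_rot": [0,0,0]},{"linear": [0,0,-0.03],"fingers": 0.085,"delta_rot": [0,0,0]}]'

```text
clock: 22.35
position: [0.4876, -0.0012, 0.3181]
ee_rot: [0.003, 0.785, -0.619, -0.005]
contact_force: [0.9, -0.1, -1.4]
width: 0.0847
```

```bash
python3 n.py .51 .26 .32 -52; python3 - <<'E'
from h import *
S,D=cam("scene"),cam("side")
for n in ("scene","side"):
    im=manip.get_image(n); cv2.imwrite(f"pics/{n}12.png",im[:,:,::-1])
    print(n,[(round(float(d["p"]),2),np.round(d["extent"]).astype(int).tolist()) for d in manip.find_in("roll1_c",n)])
    P=[[.4915,-.003,.048],[.4915,-.003,.031],[.532,.311,.034]]; print(proj(P,S if n=="scene" else D).round(1).tolist())
a=cv2.imread("pics/scene12.png")[170:310,220:420]; cv2.imwrite("pics/c12.png",cv2.resize(a,None,fx=3,fy=3,interpolation=cv2.INTER_CUBIC))
E
```

```text
t 22.35 pos [ 0.4876 -0.0012  0.3181] yaw -76.5 tilt 0.7 w 0.0847 q6 1.19 F [ 0.9 -0.1 -1.4]
rotvec deg [  0.6   0.4 -24.5] | shift mm now [-248.8  -82.8   -1.7] | after turn [-192.  -178.5   -1.9]
q [-1.4550e-01  1.1850e-01  1.5581e+00  2.0000e-04  1.4773e+00  1.1896e+00] qd [-0.001 -0.164 -0.714 -0.001  0.882  0.   ] eff [  0.2 -32.5 -22.9  -0.   -0.2  -0. ]
scene [(0.93, [370, 263, 386, 288]), (0.32, [128, 171, 195, 227])]
[[278.1, 231.6], [278.0, 235.7], [376.9, 270.1]]
side [(0.82, [168, 313, 193, 343])]
[[285.3, 247.4], [285.3, 251.3], [179.4, 323.0]]
```

View pics/c12.png

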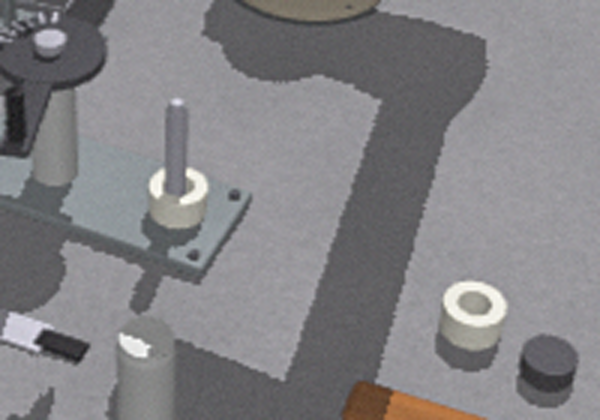

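Roll 1 sits on the base plate around the spindle at crop (178,200). Roll 2 is still at scene pixel (378,270).

Request:
send_rows --plan '[{"linear": [0,0,0],"fingers": 0.085,"delta_rot": [0.3,0.2,-6.1]},{"linear": [0,0,0],"fingers": 0.085,"delta_rot": [0,0,-6.1]},{"linear": [0,0,0],"fingers": 0.085,"delta_rot": [0,0,-6.1]},{"linear": [0,0,0],"fingers": 0.085,"delta_rot": [0,0,-6.1]},{"linear": [-0.027,-0.028,0],"fingers": 0.085,"delta_rot": [0,0,0]},{"linear": [-0.027,-0.028,0],"fingers": 0.085,"delta_rot": [0,0,0]},{"linear": [-0.027,-0.028,0],"fingers": 0.085,"delta_rot": [0,0,0]},{"linear": [-0.027,-0.028,0],"fingers": 0.085,"delta_rot": [0,0,0]},{"linear": [-0.027,-0.028,0],"fingers": 0.085,"delta_rot": [0,0,0]},{"linear": [-0.027,-0.028,0.01],"fingers": 0.085,"delta_rot": [0,0,0]},{"linear": [-0.025,-0.026,0.02],"fingers": 0.085,"delta_rot": [0,0,0]},{"linear": [-0.02,-0.02,0.03],"fingers": 0.085,"delta_rot": [0,0,0]}]'

```text
clock: 23.55
position: [0.5166, 0.2967, 0.2391]
ee_rot: [0.008, 0.9, -0.436, -0.013]
contact_force: [-0.4, 0.0, -0.1]
width: 0.0852
```

```bash
python3 n.py .532 .311 .18 -52
```

```text
t 23.55 pos [0.5166 0.2967 0.2391] yaw -51.7 tilt 1.8 w 0.0852 q6 1.30 F [-0.4  0.  -0.1]
rotvec deg [1.5 0.9 0.4] | shift mm now [ -0.7 -22.5  58.6] | after turn [ -1.8 -20.9  59.1]
q [0.3993 0.3311 1.4673 0.0093 1.3726 1.2988] qd [ 0.514  0.484  0.241 -0.001 -0.703  0.498] eff [ -1.  -47.9 -23.9   0.2   1.2  -0.3]
```

Request:
send_rows --plan '[{"linear": [0,-0.01,0.02],"fingers": 0.085,"delta_rot": [1.5,0.9,0]},{"linear": [0,-0.008,0.025],"fingers": 0.085,"delta_rot": [0,0,0]},{"linear": [0,0,0.01],"fingers": 0.085,"delta_rot": [0,0,0]},{"linear": [0,0,0],"fingers": 0.085,"delta_rot": [0,0,0]}]'

```text
clock: 23.88
position: [0.522, 0.3139, 0.1666]
ee_rot: [0.007, 0.902, -0.431, -0.008]
contact_force: [0.2, 0.1, -0.2]
width: 0.0852
```

```bash
python3 look.py pics/wrist13.png .533 .311 .034 .030; python3 n.py .533 .311 .026 -52
```

```text
expect px [289.4 189.6] r 36.6
circ 287.5 187.5 35.7 [0.5334 0.3133 0.034 ]
t 23.93 pos [0.522  0.3138 0.1669] yaw -51.1 tilt 1.3 w 0.0848 q6 1.32 F [-0.2  0.5 -0.1]
rotvec deg [1.2 0.5 0.9] | shift mm now [ 10.4  -9.7 140.7] | after turn [  8.9  -7.  140.9]
q [0.4247 0.3964 1.5518 0.0045 1.2153 1.3156] qd [-0.014 -0.03  -0.039 -0.005  0.022 -0.002] eff [  0.  -49.  -24.2  -0.   -0.1   0. ]
```

View pics/wrist13.png

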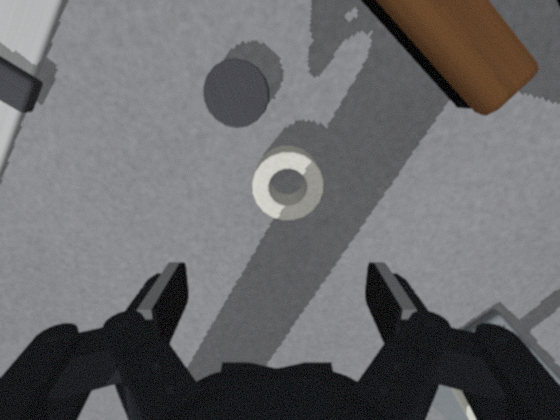

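The wrist view shows roll 2 at (287,186), with the tin at (237,92) clear of the jaw line.

Request:
send_rows --plan '[{"linear": [0.004,-0.003,0.015],"fingers": 0.085,"delta_rot": [1.2,0.5,0.5]},{"linear": [0.004,-0.003,0.025],"fingers": 0.085,"delta_rot": [0,0,0]},{"linear": [0,0,0.025],"fingers": 0.085,"delta_rot": [0,0,0]},{"linear": [0,0,0.02],"fingers": 0.085,"delta_rot": [0,0,0]}]'

```text
clock: 24.27
position: [0.5353, 0.3118, 0.085]
ee_rot: [-0.005, 0.9, -0.436, 0.004]
contact_force: [-0.3, -0.1, -0.2]
width: 0.0848
```

```bash
python3 n.py .5334 .312 .026
```

```text
t 24.27 pos [0.5353 0.3118 0.085 ] yaw -51.7 tilt 0.7 w 0.0848 q6 1.32 F [-0.3 -0.1 -0.2]
rotvec deg [-0.7 -0.2  0. ] | shift mm now [-1.5  2.1 58.9] | after turn [-1.3  1.4 59. ]
q [4.1490e-01 4.7060e-01 1.6564e+00 6.0000e-04 1.0019e+00 1.3172e+00] qd [-0.011  0.24   0.254 -0.006 -0.539 -0.002] eff [  0.  -50.6 -21.2   0.    0.2   0. ]
```

Request:
send_rows --plan '[{"linear": [-0.001,0.0015,0.018],"fingers": 0.085,"delta_rot": [-0.7,-0.2,0]},{"linear": [0,0.001,0.02],"fingers": 0.085,"delta_rot": [0,0,0]},{"linear": [0,0.001,0.012],"fingers": 0.085,"delta_rot": [0,0,0]}]'

```text
clock: 24.52
position: [0.5321, 0.3092, 0.0326]
ee_rot: [0.0, 0.899, -0.437, -0.001]
contact_force: [0.4, -0.8, -0.3]
width: 0.0848
```

```bash
python3 n.py .5334 .312 .026
```

```text
t 24.52 pos [0.5321 0.3092 0.0326] yaw -51.8 tilt 0.1 w 0.0848 q6 1.32 F [ 0.4 -0.8 -0.3]
rotvec deg [0.1 0.1 0. ] | shift mm now [-1.4 -2.8  6.6] | after turn [-1.5 -2.8  6.6]
q [4.1290e-01 5.3030e-01 1.7075e+00 9.0000e-04 9.0530e-01 1.3168e+00] qd [-0.012  0.151  0.144  0.001 -0.318 -0.003] eff [ -0.  -51.1 -19.1   0.    0.    0. ]
```

Request:
send_rows --force 30 --plan '[{"linear": [-0.001,-0.003,0.003],"fingers": 0.05,"delta_rot": [0,0,0]},{"linear": [0,-0.001,0],"fingers": 0.05,"delta_rot": [0,0,0]},{"linear": [0,0,0],"fingers": 0.05,"delta_rot": [0,0,0]},{"linear": [0,0,0],"fingers": 0.05,"delta_rot": [0,0,0]}]'

```text
clock: 24.85
position: [0.5343, 0.3115, 0.0281]
ee_rot: [0.002, 0.899, -0.438, -0.002]
contact_force: [0.1, -0.5, -0.3]
width: 0.0593
```

```bash
python3 n.py .5334 .312 .23 -76
```

```text
t 24.85 pos [0.5343 0.3115 0.0281] yaw -51.9 tilt 0.4 w 0.0593 q6 1.32 F [ 0.1 -0.5 -0.3]
rotvec deg [ 0.4  0.1 24.1] | shift mm now [  -1.4    1.6 -201.9] | after turn [  -0.7    0.7 -201.9]
q [4.1500e-01 5.4100e-01 1.7003e+00 9.0000e-04 9.0660e-01 1.3204e+00] qd [ 0.    -0.009 -0.017  0.002  0.011 -0.002] eff [ -0.  -50.6 -18.2   0.    0.    0. ]
```

Request:
send_rows --plan '[{"linear": [0,0,-0.01],"fingers": 0.05,"delta_rot": [0,0,0]},{"linear": [0,0,-0.02],"fingers": 0.05,"delta_rot": [0,0,0]},{"linear": [0,0,-0.035],"fingers": 0.05,"delta_rot": [0,0,0]},{"linear": [0,0,-0.04],"fingers": 0.05,"delta_rot": [0,0,0]},{"linear": [0,0,-0.04],"fingers": 0.05,"delta_rot": [0,0,0]},{"linear": [0,0,-0.04],"fingers": 0.05,"delta_rot": [0,0,0]},{"linear": [0,0,0],"fingers": 0.05,"delta_rot": [0,0,6.1]},{"linear": [0,0,0],"fingers": 0.05,"delta_rot": [0,0,6.1]},{"linear": [0,0,0],"fingers": 0.05,"delta_rot": [0,0,6.1]},{"linear": [0,0,0],"fingers": 0.05,"delta_rot": [0,0,6.1]}]'

```text
clock: 25.68
position: [0.5371, 0.3126, 0.2386]
ee_rot: [-0.006, 0.781, -0.625, 0.003]
contact_force: [0.1, -0.3, -1.4]
width: 0.0593
```

```bash
python3 n.py .4900 -.0035 .23 -76.5
```

```text
t 25.68 pos [0.5371 0.3126 0.2386] yaw -77.3 tilt 0.8 w 0.0593 q6 1.76 F [ 0.1 -0.3 -1.4]
rotvec deg [-0.7  0.2 -0.8] | shift mm now [298.1 115.5   6.3] | after turn [296.4 119.5   8.6]
q [4.1510e-01 3.4870e-01 1.4413e+00 2.0000e-04 1.3385e+00 1.7643e+00] qd [ 0.    -0.042 -0.033 -0.     0.015  1.328] eff [  0.  -47.2 -25.4   0.   -0.1  -1.1]
```

Request:
send_rows --plan '[{"linear": [0.02,0.008,0],"fingers": 0.05,"delta_rot": [-0.7,0.2,0]},{"linear": [0.033,0.013,0],"fingers": 0.05,"delta_rot": [0,0,0]},{"linear": [0.033,0.013,0],"fingers": 0.05,"delta_rot": [0,0,0]},{"linear": [0.033,0.013,0],"fingers": 0.05,"delta_rot": [0,0,0]},{"linear": [0.033,0.013,0],"fingers": 0.05,"delta_rot": [0,0,0]},{"linear": [0.033,0.013,0],"fingers": 0.05,"delta_rot": [0,0,0]},{"linear": [0.033,0.013,0],"fingers": 0.05,"delta_rot": [0,0,0]},{"linear": [0.033,0.013,0],"fingers": 0.05,"delta_rot": [0,0,0]},{"linear": [0.025,0.012,0],"fingers": 0.05,"delta_rot": [0,0,0]},{"linear": [0.01,0.005,0],"fingers": 0.05,"delta_rot": [0,0,0]},{"linear": [0,0,0],"fingers": 0.05,"delta_rot": [0,0,0]}]'

```text
clock: 26.6
position: [0.4841, -0.0019, 0.2552]
ee_rot: [-0.01, 0.782, -0.624, 0.011]
contact_force: [-0.3, -0.2, -1.3]
width: 0.0594
```

```bash
python3 n.py .4905 -.003 .215
```

```text
t 26.6 pos [ 0.4841 -0.0019  0.2552] yaw -77.2 tilt 1.7 w 0.0594 q6 1.19 F [-0.3 -0.2 -1.3]
rotvec deg [-1.7 -0.3  0. ] | shift mm now [ 2.3 -4.8 40.4] | after turn [ 2.5 -6.  40.2]
q [-0.1523  0.1234  1.7087  0.0067  1.2798  1.1927] qd [-0.02  -0.031 -0.008  0.017  0.012  0.005] eff [ -0.6 -32.2 -24.6  -0.1  -0.2  -0.2]
```

Request:
send_rows --plan '[{"linear": [0.001,-0.003,0.01],"fingers": 0.05,"delta_rot": [-1.7,-0.3,0]},{"linear": [0.001,-0.002,0.014],"fingers": 0.05,"delta_rot": [-0.2,0,0]},{"linear": [0,0,0.012],"fingers": 0.05,"delta_rot": [0,0,0]}]'

```text
clock: 26.85
position: [0.4928, -0.0023, 0.2237]
ee_rot: [-0.002, 0.781, -0.625, 0.003]
contact_force: [0.7, 0.6, -0.9]
width: 0.0598
```

```bash
python3 n.py .4905 -.003 .2
```

```text
t 26.85 pos [ 0.4928 -0.0023  0.2237] yaw -77.3 tilt 0.4 w 0.0598 q6 1.20 F [ 0.7  0.6 -0.9]
rotvec deg [-0.3 -0.1  0. ] | shift mm now [ 0.2  2.5 23.7] | after turn [ 0.2  2.4 23.7]
q [-1.4600e-01  1.7110e-01  1.7311e+00  2.0000e-04  1.2331e+00  1.2033e+00] qd [ 0.019  0.116  0.213  0.008 -0.353  0.015] eff [ -0.4 -35.8 -24.7  -0.1   0.2  -0. ]
```

Request:
send_rows --plan '[{"linear": [0,0.003,0.012],"fingers": 0.05,"delta_rot": [-0.3,-0.1,0]},{"linear": [0,0.001,0.014],"fingers": 0.05,"delta_rot": [0,0,0]}]'

```text
clock: 27.02
position: [0.4908, -0.001, 0.1967]
ee_rot: [-0.001, 0.782, -0.624, 0.001]
contact_force: [0.3, 0.0, -1.1]
width: 0.0595
```

```bash
python3 n.py .4905 -.003 .145
```

```text
t 27.02 pos [ 0.4908 -0.001   0.1967] yaw -77.2 tilt 0.1 w 0.0595 q6 1.20 F [ 0.3  0.  -1.1]
rotvec deg [-0.1  0.  -0. ] | shift mm now [ 1.9  0.9 51.7] | after turn [ 1.9  0.8 51.7]
q [-1.4440e-01  1.9240e-01  1.7757e+00  8.0000e-04  1.1718e+00  1.2020e+00] qd [ 0.019  0.148  0.293  0.011 -0.447  0.001] eff [ -0.1 -36.2 -23.7  -0.    0.4  -0. ]
```

Request:
send_rows --plan '[{"linear": [0.002,0.001,0.01],"fingers": 0.05,"delta_rot": [0,0,0]},{"linear": [0.0005,0.0005,0.015],"fingers": 0.05,"delta_rot": [0,0,0]},{"linear": [0,0.0005,0.015],"fingers": 0.05,"delta_rot": [0,0,0]}]'

```text
clock: 27.27
position: [0.4901, -0.0002, 0.1536]
ee_rot: [-0.001, 0.783, -0.622, -0.001]
contact_force: [-0.6, -0.3, -1.1]
width: 0.0596
```

```bash
python3 n.py .4905 -.003 .138
```

```text
t 27.27 pos [ 4.901e-01 -2.000e-04  1.536e-01] yaw -76.9 tilt 0.1 w 0.0596 q6 1.20 F [-0.6 -0.3 -1.1]
rotvec deg [0.  0.1 0. ] | shift mm now [ 2.8  0.3 15.6] | after turn [ 2.8  0.3 15.6]
q [-0.1438  0.2339  1.841   0.0021  1.0678  1.1973] qd [ 0.021  0.191  0.277  0.004 -0.474  0.001] eff [ -0.1 -37.5 -22.1  -0.    0.4  -0. ]
```

Request:
send_rows --plan '[{"linear": [0.003,0,0.01],"fingers": 0.05,"delta_rot": [0,0,0]},{"linear": [0.001,0,0],"fingers": 0.05,"delta_rot": [0,0,0]},{"linear": [0,0,0],"fingers": 0.085,"delta_rot": [0,0,0]},{"linear": [0,0,0],"fingers": 0.085,"delta_rot": [0,0,0]},{"linear": [0,0,0],"fingers": 0.085,"delta_rot": [0,0,0]},{"linear": [0,0,0],"fingers": 0.085,"delta_rot": [0,0,0]},{"linear": [0,0,-0.025],"fingers": 0.085,"delta_rot": [0,0,0]},{"linear": [0,0,-0.04],"fingers": 0.085,"delta_rot": [0,0,0]},{"linear": [0,0,-0.04],"fingers": 0.085,"delta_rot": [0,0,0]},{"linear": [0,0,-0.04],"fingers": 0.085,"delta_rot": [0,0,0]},{"linear": [0,0,-0.03],"fingers": 0,"delta_rot": [0,0,0]}]'

```text
clock: 28.18
position: [0.4886, 0.0012, 0.3174]
ee_rot: [0.004, 0.785, -0.619, -0.011]
contact_force: [0.8, -0.4, 0.7]
width: 0.0754
```

```bash
python3 n.py .66 -.17 .34; python3 - <<'E'
from h import *
S,D=cam("scene"),cam("side"); ims=[]
for n,(y,x) in (("scene",(130,120)),("side",(150,235))):
    im=manip.get_image(n); cv2.imwrite(f"pics/{n}14.png",im[:,:,::-1]); ims.append(im[:,:,::-1])
a=cv2.resize(ims[0],None,fx=.8,fy=.8); 
top=np.hstack([cv2.resize(ims[0][140:300,120:310],None,fx=2,fy=2,interpolation=cv2.INTER_CUBIC),cv2.resize(ims[1][140:300,200:400],None,fx=2,fy=2,interpolation=cv2.INTER_CUBIC)])
bot=np.hstack([cv2.resize(ims[i],(390,270)) for i in (0,1)])
cv2.imwrite("pics/c14.png",np.vstack([top[:,:780],bot]))
E
```

```text
t 28.18 pos [0.4886 0.0012 0.3174] yaw -76.5 tilt 1.3 w 0.0754 q6 1.19 F [ 0.8 -0.4  0.7]
rotvec deg [1.2 0.7 0. ] | shift mm now [ 206.1 -126.3  -27.6] | after turn [ 206.3 -126.9  -22.6]
q [-0.1426  0.1258  1.5511  0.0036  1.4878  1.1929] qd [-0.002 -0.159 -0.717  0.001  0.881  0.003] eff [  0.2 -32.9 -22.8   0.   -0.2  -0. ]
```

View pics/c14.png

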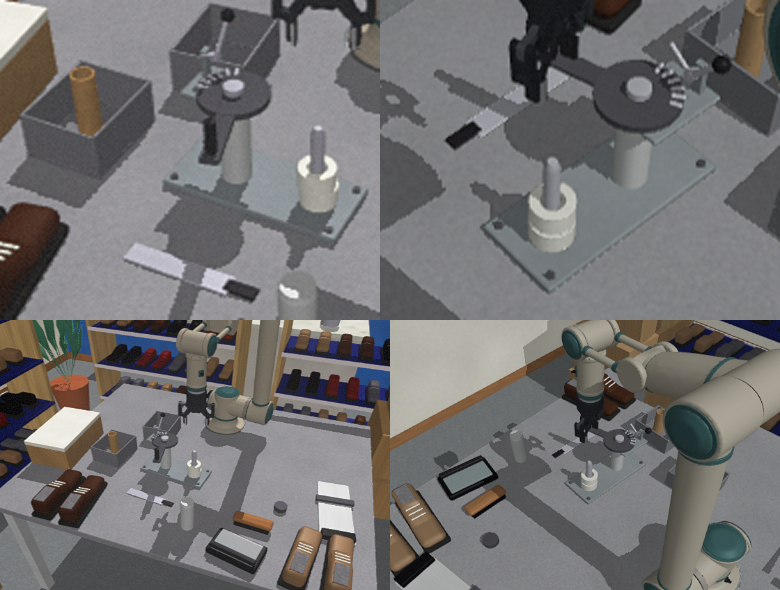

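Both rolls are stacked on the spindle at crop (318,180), the core is in tub A, and no other roll is visible anywhere. Next I shut the keeper.

```bash
python3 n.py .617 -.157 .33 -84
```

```text
t 28.28 pos [0.4912 0.0008 0.3202] yaw -76.5 tilt 0.8 w 0.0612 q6 1.19 F [ 1.   0.6 -0.1]
rotvec deg [0.7 0.4 7.5] | shift mm now [182.7 -85.5 -12.2] | after turn [ 170.1 -108.6   -9.8]
q [-0.1426  0.1236  1.5468  0.0036  1.4847  1.1929] qd [-0.003  0.041  0.123 -0.    -0.053 -0.001] eff [  0.  -33.3 -25.5   0.    0.5  -0. ]
```

Request:
send_rows --plan '[{"linear": [0,0,-0.01],"fingers": 0,"delta_rot": [0.7,0.4,7]},{"linear": [0.03,-0.019,0],"fingers": 0,"delta_rot": [0,0,0]},{"linear": [0.03,-0.019,0],"fingers": 0,"delta_rot": [0,0,0]},{"linear": [0.03,-0.019,0],"fingers": 0,"delta_rot": [0,0,0]},{"linear": [0.03,-0.019,0],"fingers": 0,"delta_rot": [0,0,0]},{"linear": [0.03,-0.019,0],"fingers": 0,"delta_rot": [0,0,0]},{"linear": [0.018,-0.012,0],"fingers": 0,"delta_rot": [0,0,0]},{"linear": [0,0,0],"fingers": 0,"delta_rot": [0,0,0]}]'

```text
clock: 28.95
position: [0.619, -0.1588, 0.3342]
ee_rot: [-0.004, 0.745, -0.667, 0.004]
contact_force: [-0.2, 0.3, 0.3]
width: -0.0
```

```bash
python3 n.py .617 -.157 .215 -84
```

```text
t 28.95 pos [ 0.619  -0.1588  0.3342] yaw -83.7 tilt 0.6 w -0.0000 q6 1.10 F [-0.2  0.3  0.3]
rotvec deg [-0.6 -0.1  0.3] | shift mm now [ -2.1   3.1 119.1] | after turn [ -2.    1.8 119.2]
q [-0.362   0.3403  1.2219  0.0039  1.5695  1.0983] qd [-0.003 -0.003  0.03   0.021  0.029  0.006] eff [ -0.2 -48.1 -26.7  -0.   -0.   -0.1]
```

Request:
send_rows --plan '[{"linear": [0,0.001,0.015],"fingers": 0,"delta_rot": [-0.6,-0.1,0]},{"linear": [0,0.001,0.025],"fingers": 0,"delta_rot": [0,0,0]},{"linear": [0,0.001,0.03],"fingers": 0,"delta_rot": [0,0,0]},{"linear": [0,0.001,0.025],"fingers": 0,"delta_rot": [0,0,0]},{"linear": [0,0.001,0.015],"fingers": 0,"delta_rot": [0,0,0]}]'

```text
clock: 29.37
position: [0.613, -0.1572, 0.2198]
ee_rot: [-0.001, 0.745, -0.667, 0.001]
contact_force: [-1.0, 0.8, -1.0]
width: -0.0002
```

```bash
cat > arc.py <<'E'
from h import *
s=manip.get_state(); C=np.array([.4769,-.1411]); p=s["position"][:2]-C; r=np.linalg.norm(p); a=np.degrees(np.arctan2(p[1],p[0]))
R=R_tool(s); print("r %.4f ang %.1f handle theta if touching (lead 9deg): %.1f deg"%(r,a,84.2-a-9),"yaw %.1f"%np.degrees(np.arctan2(R[1,0],R[0,0])),"z %.3f F"%s["position"][2],np.round(s["contact_force"],1))
E
python3 arc.py; python3 n.py .617 -.157 .215 -84
```

```text
r 0.1370 ang -6.8 handle theta if touching (lead 9deg): 82.0 deg yaw -83.7 z 0.220 F [-1.   0.8 -1. ]
t 29.37 pos [ 0.613  -0.1572  0.2198] yaw -83.7 tilt 0.2 w -0.0002 q6 1.10 F [-1.   0.8 -1. ]
rotvec deg [-0.2  0.   0.3] | shift mm now [ 0.2 -4.   4.8] | after turn [ 0.2 -4.   4.8]
q [-0.362   0.382   1.4366  0.0019  1.3207  1.0982] qd [ 0.005  0.076  0.371  0.004 -0.428 -0.005] eff [ -0.1 -49.1 -25.6  -0.    0.2   0. ]
```

Request:
send_rows --plan '[{"linear": [-0.0145,-0.0034,0.002],"fingers": 0,"delta_rot": [0,0,-6]},{"linear": [-0.0145,-0.003,0.001],"fingers": 0,"delta_rot": [0,0,-6]},{"linear": [-0.0145,-0.003,0],"fingers": 0,"delta_rot": [0,0,-6]},{"linear": [-0.0145,-0.0026,0],"fingers": 0,"delta_rot": [0,0,-6]},{"linear": [-0.0145,-0.0026,0],"fingers": 0,"delta_rot": [0,0,-6]}]'

```text
clock: 29.78
position: [0.5955, -0.0808, 0.2131]
ee_rot: [0.002, 0.897, -0.441, -0.003]
contact_force: [-1.3, -2.0, 3.4]
width: -0.0003
```

```bash
python3 arc.py; python3 n.py .617 -.157 .215
```

```text
r 0.1331 ang 27.0 handle theta if touching (lead 9deg): 48.2 deg yaw -52.4 z 0.213 F [-1.3 -2.   3.4]
t 29.78 pos [ 0.5955 -0.0808  0.2131] yaw -52.4 tilt 0.4 w -0.0003 q6 0.67 F [-1.3 -2.   3.4]
rotvec deg [0.3 0.2 0. ] | shift mm now [73.5 29.6 -2. ] | after turn [73.5 29.6 -1.9]
q [-0.2491  0.3439  1.5137 -0.0026  1.2901  0.6655] qd [ 0.259 -0.157  0.24  -0.02  -0.065 -1.06 ] eff [ -0.2 -42.2 -23.6   0.7  -0.2   0.9]
```

Request:
send_rows --plan '[{"linear": [-0.0145,-0.005,0],"fingers": 0,"delta_rot": [0,0,-6]},{"linear": [-0.0145,-0.0045,0],"fingers": 0,"delta_rot": [0,0,-6]},{"linear": [-0.0145,-0.004,0],"fingers": 0,"delta_rot": [0,0,-6]},{"linear": [-0.0145,-0.0035,0],"fingers": 0,"delta_rot": [0,0,-6]},{"linear": [-0.0145,-0.0035,0],"fingers": 0,"delta_rot": [0,0,-6]}]'

```text
clock: 30.2
position: [0.5441, -0.0145, 0.2122]
ee_rot: [0.005, 0.984, -0.177, -0.005]
contact_force: [-0.3, -1.8, 2.1]
width: -0.0
```

```bash
python3 arc.py; python3 n.py .512 -.0015 .215 -6
```

```text
r 0.1433 ang 62.1 handle theta if touching (lead 9deg): 13.1 deg yaw -20.4 z 0.212 F [-0.3 -1.8  2.1]
t 30.2 pos [ 0.5441 -0.0145  0.2122] yaw -20.4 tilt 0.8 w -0.0000 q6 0.21 F [-0.3 -1.8  2.1]
rotvec deg [  0.6   0.5 -14.4] | shift mm now [-34.6  -1.   -2.6] | after turn [-33.3  -9.6  -2.8]
q [-0.1484  0.2643  1.6349 -0.0101  1.2524  0.2107] qd [ 0.195 -0.233  0.344 -0.021 -0.105 -1.128] eff [  0.2 -37.  -22.7   0.7   0.2   1. ]
```

Request:
send_rows --plan '[{"linear": [-0.012,-0.002,0],"fingers": 0,"delta_rot": [0,0,-6]},{"linear": [-0.011,-0.002,0],"fingers": 0,"delta_rot": [0,0,-6]},{"linear": [-0.003,0,0],"fingers": 0,"delta_rot": [0,0,0]},{"linear": [0,0,0],"fingers": 0,"delta_rot": [0,0,0]}]'

```text
clock: 30.53
position: [0.522, -0.0005, 0.2155]
ee_rot: [0.007, 0.998, -0.062, 0.007]
contact_force: [1.4, -0.7, 1.6]
width: -0.0002
```

```bash
python3 arc.py; python3 n.py .512 -.003 .215 -6; python3 - <<'E'
from h import *
ims=[manip.get_image(n)[:,:,::-1] for n in ("scene","side")]
for n,i in zip(("scene","side"),ims): cv2.imwrite(f"pics/{n}15.png",i)
print([(round(float(d["p"]),2),np.round(d["extent"]).astype(int).tolist()) for d in manip.find_in("keeper_handle","scene")])
S=cam("scene");st=[.483,-.0814,-.1015]
for th in (0,.1,.2): print(th,proj(stand2w(st,[[.14*np.sin(th),-.06+.14*np.cos(th),.231]]),S))
E
```

```text
r 0.1477 ang 72.2 handle theta if touching (lead 9deg): 3.0 deg yaw -7.0 z 0.215 F [ 1.4 -0.7  1.6]
t 30.53 pos [ 5.220e-01 -5.000e-04  2.155e-01] yaw -7.0 tilt 1.2 w -0.0002 q6 0.00 F [ 1.4 -0.7  1.6]
rotvec deg [ 0.8 -0.9 -1.1] | shift mm now [-9.6  3.7  0.4] | after turn [-9.7  3.6  0.5]
q [-0.1252  0.2171  1.6922 -0.0147  1.217   0.0029] qd [ 0.024 -0.033  0.021 -0.001 -0.044 -0.029] eff [  0.5 -36.3 -22.4   0.2   0.2  -0. ]
[(0.8, [215, 177, 283, 205])]
0 [[279.4538831 183.2510985]]
0.1 [[277.0932969  185.83950903]]
0.2 [[274.27357413 188.30016477]]
```

Push on gently until the stop resists.

Request:
send_rows --plan '[{"linear": [-0.004,0,0],"fingers": 0,"delta_rot": [0.5,-0.5,0]},{"linear": [-0.004,0.001,0],"fingers": 0,"delta_rot": [0,0,0]},{"linear": [-0.004,0,0],"fingers": 0,"delta_rot": [0,0,0]}]'

```text
clock: 30.93
position: [0.5181, 0.0003, 0.2171]
ee_rot: [0.001, 0.998, -0.062, 0.012]
contact_force: [6.5, -1.5, 3.9]
width: -0.0001
```

```bash
python3 arc.py; python3 n.py .512 -.003 .215 -6
```

```text
r 0.1473 ang 73.8 handle theta if touching (lead 9deg): 1.4 deg yaw -7.1 z 0.217 F [ 6.5 -1.5  3.9]
t 30.93 pos [5.181e-01 3.000e-04 2.171e-01] yaw -7.1 tilt 1.4 w -0.0001 q6 -0.01 F [ 6.5 -1.5  3.9]
rotvec deg [ 0.1 -1.4 -1.1] | shift mm now [-5.7  4.   2. ] | after turn [-5.7  3.9  2.1]
q [-1.3310e-01  2.0490e-01  1.7043e+00 -1.1000e-03  1.2084e+00 -8.0000e-03] qd [ 0.002 -0.067  0.069  0.01  -0.084 -0.003] eff [  0.7 -34.9 -18.3   0.2   2.4   0. ]
```

The stop resists with 6.5 N, so the keeper is shut. Backing off, rising, and moving behind the knob.

Request:
send_rows --plan '[{"linear": [0.015,0,0],"fingers": 0,"delta_rot": [0,-1,0]},{"linear": [0.01,0,-0.02],"fingers": 0,"delta_rot": [0,0,0]},{"linear": [0,0,-0.035],"fingers": 0,"delta_rot": [0,0,0]},{"linear": [0,0,-0.035],"fingers": 0,"delta_rot": [0,0,0]},{"linear": [0,0,-0.035],"fingers": 0,"delta_rot": [0,0,0]},{"linear": [0,0,-0.015],"fingers": 0,"delta_rot": [0,0,0]}]'

```text
clock: 31.43
position: [0.533, -0.0, 0.3501]
ee_rot: [-0.003, 0.998, -0.063, -0.017]
contact_force: [0.3, -0.5, 0.1]
width: 0.0001
```

```bash
python3 n.py .342 -.178 .36 -6
```

```text
t 31.43 pos [ 0.533  -0.      0.3501] yaw -7.2 tilt 2.0 w 0.0001 q6 -0.01 F [ 0.3 -0.5  0.1]
rotvec deg [-0.2  2.  -1.2] | shift mm now [-167.4  200.5   -4.8] | after turn [-171.3  196.9   -9.9]
q [-0.1325  0.1911  1.3922  0.0029  1.5926 -0.0068] qd [ 0.001 -0.012 -0.308  0.009  0.44   0.001] eff [ -0.1 -35.7 -23.8  -0.    0.2  -0. ]
```

Request:
send_rows --plan '[{"linear": [-0.02,0.023,-0.005],"fingers": 0,"delta_rot": [-0.2,2,0]},{"linear": [-0.025,0.029,0],"fingers": 0,"delta_rot": [0,0,0]},{"linear": [-0.025,0.029,0],"fingers": 0,"delta_rot": [0,0,0]},{"linear": [-0.025,0.029,0],"fingers": 0,"delta_rot": [0,0,0]},{"linear": [-0.025,0.029,0],"fingers": 0,"delta_rot": [0,0,0]},{"linear": [-0.025,0.029,0],"fingers": 0,"delta_rot": [0,0,0]},{"linear": [-0.02,0.023,0],"fingers": 0,"delta_rot": [0,0,0]},{"linear": [-0.006,0.006,0],"fingers": 0,"delta_rot": [0,0,0]},{"linear": [0,0,0],"fingers": 0,"delta_rot": [0,0,0]}]'

```text
clock: 32.18
position: [0.3235, -0.1715, 0.3466]
ee_rot: [-0.009, 0.998, -0.06, -0.013]
contact_force: [1.3, 1.0, 0.3]
width: 0.0002
```

```bash
python3 n.py .342 -.178 .272 -6
```

```text
t 32.18 pos [ 0.3235 -0.1715  0.3466] yaw -6.9 tilt 1.9 w 0.0002 q6 -0.56 F [1.3 1.  0.3]
rotvec deg [-1.   1.6 -0.9] | shift mm now [21.3  5.5 73.9] | after turn [19.1  4.5 74.6]
q [-6.7810e-01 -7.5500e-02  1.6901e+00 -2.0000e-04  1.5596e+00 -5.5770e-01] qd [-0.032 -0.007  0.039  0.007  0.013 -0.   ] eff [ -0.5 -21.2 -25.7  -0.2   0.2  -0.2]
```

Request:
send_rows --plan '[{"linear": [0.006,0.002,0.015],"fingers": 0,"delta_rot": [-1,1.6,0]},{"linear": [0.006,0.002,0.022],"fingers": 0,"delta_rot": [0,0,0]},{"linear": [0.003,0,0.022],"fingers": 0,"delta_rot": [0,0,0]},{"linear": [0,0,0.01],"fingers": 0,"delta_rot": [0,0,0]},{"linear": [0,0,0],"fingers": 0,"delta_rot": [0,0,0]}]'

```text
clock: 32.6
position: [0.3355, -0.1719, 0.2712]
ee_rot: [-0.005, 0.998, -0.062, -0.003]
contact_force: [0.3, 0.5, 0.2]
width: -0.0001
```

```bash
python3 n.py .435 -.187 .272 -6
```

```text
t 32.6 pos [ 0.3355 -0.1719  0.2712] yaw -7.1 tilt 0.7 w -0.0001 q6 -0.54 F [0.3 0.5 0.2]
rotvec deg [-0.6  0.4 -1.1] | shift mm now [100.6   2.7  -1.5] | after turn [100.6   4.6  -0.8]
q [-0.6632 -0.035   1.8373  0.005   1.3504 -0.5405] qd [0.017 0.013 0.014 0.013 0.018 0.008] eff [ -0.3 -22.1 -24.5   0.   -0.2  -0. ]
```

Request:
send_rows --plan '[{"linear": [0.012,0.003,0],"fingers": 0,"delta_rot": [-0.5,0.4,0]},{"linear": [0.015,0.002,0],"fingers": 0,"delta_rot": [0,0,0]},{"linear": [0.015,0.001,0],"fingers": 0,"delta_rot": [0,0,0]},{"linear": [0.015,0,0],"fingers": 0,"delta_rot": [0,0,0]},{"linear": [0.015,0,0],"fingers": 0,"delta_rot": [0,0,0]},{"linear": [0.013,0,0],"fingers": 0,"delta_rot": [0,0,0]}]'

```text
clock: 33.1
position: [0.3936, -0.1825, 0.2826]
ee_rot: [-0.001, 0.997, -0.06, -0.038]
contact_force: [-16.3, 4.2, 34.6]
width: -0.0001
```

```bash
python3 n.py .435 -.187 .272 -6
```

```text
t 33.1 pos [ 0.3936 -0.1825  0.2826] yaw -6.8 tilt 4.4 w -0.0001 q6 -0.44 F [-16.3   4.2  34.6]
rotvec deg [ 0.1  4.4 -0.8] | shift mm now [42.3 -0.4  7.4] | after turn [41.6  0.2 10.6]
q [-0.5668  0.0833  1.6884 -0.0356  1.4377 -0.4416] qd [ 0.167  0.186 -0.34  -0.093  0.288  0.168] eff [  0.4 -12.  -18.9   1.9  -6.6  -0.1]
```

The fingers are riding up on the knob (35 N upward). I'll back off and push from lower.

Request:
send_rows --plan '[{"linear": [-0.01,0,-0.004],"fingers": 0,"delta_rot": [0,1.5,0]},{"linear": [-0.02,0,0],"fingers": 0,"delta_rot": [0,1.5,0]},{"linear": [-0.02,0,0],"fingers": 0,"delta_rot": [0,0.5,0]},{"linear": [-0.01,0,0],"fingers": 0,"delta_rot": [0,0,0]}]'

```text
clock: 33.43
position: [0.344, -0.1786, 0.2967]
ee_rot: [0.005, 0.998, -0.057, -0.001]
contact_force: [-0.9, 0.4, -0.2]
width: 0.0001
```

```bash
python3 n.py .337 -.178 .255 -6; python3 - <<'E'
from h import *
S,D=cam("scene"),cam("side")
for n in ("scene","side"):
    im=manip.get_image(n); cv2.imwrite(f"pics/{n}16.png",im[:,:,::-1])
    print(n,[(round(float(d["p"]),2),np.round(d["extent"]).astype(int).tolist()) for d in manip.find_in("pawl_knob",n)])
a=cv2.imread("pics/scene16.png")[130:260,190:310]; b=cv2.imread("pics/side16.png")[130:260,280:420]
cv2.imwrite("pics/c16.png",cv2.resize(np.hstack([a,b]),None,fx=3,fy=3,interpolation=cv2.INTER_CUBIC))
st=[.483,-.0814,-.1015]
for th in (0,.5,1.2):
    q=[-.036+.065*np.sin(np.pi/6-th),-.11,.202+.065*np.cos(np.pi/6-th)]; w=stand2w(st,[q]); print(th,w.round(3),proj(w,S).round(1),proj(w,D).round(1))
E
```

```text
t 33.43 pos [ 0.344  -0.1786  0.2967] yaw -6.5 tilt 0.5 w 0.0001 q6 -0.54 F [-0.9  0.4 -0.2]
rotvec deg [ 0.5  0.1 -0.5] | shift mm now [-6.9 -0.2 41.7] | after turn [-7.   0.1 41.7]
q [-0.6509 -0.0384  1.7769 -0.0092  1.4002 -0.536 ] qd [-0.14  -0.159  0.113  0.018 -0.015 -0.144] eff [  0.6 -22.2 -25.3  -0.1  -0.    0. ]
scene [(0.65, [225, 146, 239, 173]), (0.63, [269, 221, 286, 237])]
side [(0.75, [356, 169, 372, 178]), (0.34, [351, 142, 419, 208])]
0 [[ 0.468 -0.19   0.258]] [[221.2 157.7]] [[347.6 153.2]]
0.5 [[ 0.438 -0.187  0.267]] [[226.4 150. ]] [[357.6 157.6]]
1.2 [[ 0.396 -0.183  0.253]] [[233.6 147.2]] [[370.3 171.9]]
```

Request:
send_rows --plan '[{"linear": [-0.004,0,0.012],"fingers": 0,"delta_rot": [0.5,0,0]},{"linear": [-0.003,0.001,0.015],"fingers": 0,"delta_rot": [0,0,0]},{"linear": [0,0.001,0.015],"fingers": 0,"delta_rot": [0,0,0]},{"linear": [0,0.001,0.004],"fingers": 0,"delta_rot": [0,0,0]}]'

```text
clock: 33.97
position: [0.3444, -0.1838, 0.2492]
ee_rot: [0.0, 0.998, -0.056, 0.001]
contact_force: [0.0, 0.5, 0.5]
width: 0.0003
```

```bash
python3 n.py .37 -.18 .251 -6
```

```text
t 33.97 pos [ 0.3444 -0.1838  0.2492] yaw -6.4 tilt 0.2 w 0.0003 q6 -0.56 F [0.  0.5 0.5]
rotvec deg [ 0.  -0.2 -0.4] | shift mm now [25.1 -6.6 -1.8] | after turn [25.1 -6.5 -1.8]
q [-6.6990e-01 -5.3000e-03  1.8649e+00  1.0000e-03  1.2793e+00 -5.5790e-01] qd [-0.019  0.057  0.038  0.004 -0.117 -0.023] eff [ -0.  -24.2 -24.4  -0.   -0.2   0. ]
```

Request:
send_rows --plan '[{"linear": [0.01,0,0],"fingers": 0,"delta_rot": [0,0,0]},{"linear": [0.01,0,0],"fingers": 0,"delta_rot": [0,0,0]},{"linear": [0.01,0,0],"fingers": 0,"delta_rot": [0,0,0]}]'

```text
clock: 34.22
position: [0.3761, -0.1876, 0.2486]
ee_rot: [-0.001, 0.998, -0.056, -0.001]
contact_force: [-23.2, 0.3, 32.7]
width: -0.0002
```

```bash
python3 n.py .43 -.187 .251 -6
```

```text
t 34.22 pos [ 0.3761 -0.1876  0.2486] yaw -6.5 tilt 0.2 w -0.0002 q6 -0.52 F [-23.2   0.3  32.7]
rotvec deg [-0.1  0.1 -0.5] | shift mm now [53.5 -6.7 -2.5] | after turn [53.6 -6.2 -2.4]
q [-6.2840e-01  4.5900e-02  1.8134e+00 -3.0000e-04  1.2849e+00 -5.1520e-01] qd [ 0.154  0.174 -0.245 -0.098  0.198  0.16 ] eff [  0.9 -22.6 -21.6   2.1  -4.   -0. ]
```

The ball rises along its arc as it swings, and finger friction is jamming it. I'll relieve the contact, then follow the arc with a rising push.

Request:
send_rows --plan '[{"linear": [-0.008,-0.002,0],"fingers": 0,"delta_rot": [0,0,0]},{"linear": [-0.004,-0.002,0.002],"fingers": 0,"delta_rot": [0,0,0]}]'

```text
clock: 34.38
position: [0.3695, -0.1841, 0.2486]
ee_rot: [0.0, 0.998, -0.055, 0.0]
contact_force: [-0.4, -0.2, -0.2]
width: -0.0003
```

```bash
python3 n.py .374 -.185 .245 -6
```

```text
t 34.38 pos [ 0.3695 -0.1841  0.2486] yaw -6.4 tilt 0.1 w -0.0003 q6 -0.52 F [-0.4 -0.2 -0.2]
rotvec deg [ 0.1 -0.  -0.4] | shift mm now [4.6 0.4 3.6] | after turn [4.6 0.4 3.6]
q [-6.3060e-01  3.2400e-02  1.8279e+00 -7.0000e-04  1.2806e+00 -5.1940e-01] qd [ 0.016 -0.027  0.069  0.006 -0.082  0.009] eff [ -0.2 -25.6 -24.3  -0.1   0.1  -0. ]
```

Request:
send_rows --plan '[{"linear": [0.005,0,-0.005],"fingers": 0,"delta_rot": [0,0,0]},{"linear": [0.007,0,-0.007],"fingers": 0,"delta_rot": [0,0,0]},{"linear": [0.007,0,-0.006],"fingers": 0,"delta_rot": [0,0,0]}]'

```text
clock: 34.63
position: [0.3902, -0.1854, 0.2675]
ee_rot: [-0.0, 0.998, -0.055, -0.0]
contact_force: [0.7, -0.3, 0.2]
width: 0.0001
```

```bash
python3 n.py .43 -.187 .265 -6
```

```text
t 34.63 pos [ 0.3902 -0.1854  0.2675] yaw -6.4 tilt 0.0 w 0.0001 q6 -0.49 F [ 0.7 -0.3  0.2]
rotvec deg [-0.   0.  -0.4] | shift mm now [39.7 -2.9  2.5] | after turn [39.8 -2.6  2.5]
q [-6.0510e-01  5.0400e-02  1.7603e+00  2.0000e-04  1.3310e+00 -4.9410e-01] qd [ 0.108  0.089 -0.3    0.004  0.197  0.106] eff [ -0.5 -28.  -23.4   0.   -0.1  -0.1]
```

It's moving freely now, with force near zero. Continuing along the arc.

Request:
send_rows --plan '[{"linear": [0.009,0,-0.003],"fingers": 0,"delta_rot": [0,0,0]},{"linear": [0.009,0,-0.002],"fingers": 0,"delta_rot": [0,0,0]},{"linear": [0.009,0,-0.001],"fingers": 0,"delta_rot": [0,0,0]}]'

```text
clock: 34.88
position: [0.4222, -0.1897, 0.2768]
ee_rot: [0.001, 0.998, -0.056, 0.003]
contact_force: [-0.1, -0.3, 0.3]
width: -0.0001
```

```bash
python3 n.py .435 -.187 .265 -6; python3 - <<'E'
from h import *
for n in ("scene","side"):
    manip.get_image(n); print(n,[(round(float(d["p"]),2),np.round(d["extent"]).astype(int).tolist()) for d in manip.find_in("pawl_knob",n)])
E
```

```text
t 34.88 pos [ 0.4222 -0.1897  0.2768] yaw -6.4 tilt 0.4 w -0.0001 q6 -0.46 F [-0.1 -0.3  0.3]
rotvec deg [ 0.1 -0.4 -0.4] | shift mm now [12.3 -4.1 11.9] | after turn [12.4 -4.  11.8]
q [-5.7340e-01  8.9700e-02  1.6931e+00  8.0000e-04  1.3522e+00 -4.6240e-01] qd [ 0.123  0.171 -0.24   0.002  0.051  0.121] eff [ -0.5 -31.2 -24.    0.   -0.   -0.1]
scene []
side [(0.72, [343, 148, 359, 179]), (0.25, [277, 168, 352, 227])]
```

The knob reads (343,148,359,179) in the side view, against (344,148,359,180) when first engaged, so the pawl has dropped onto the teeth. Retreating up and clear.

Request:
send_rows --plan '[{"linear": [-0.015,0,-0.01],"fingers": 0,"delta_rot": [0,0,0]},{"linear": [-0.01,0,-0.03],"fingers": 0,"delta_rot": [0,0,0]},{"linear": [0,0,-0.035],"fingers": 0,"delta_rot": [0,0,0]},{"linear": [0,0,-0.035],"fingers": 0,"delta_rot": [0,0,0]},{"linear": [-0.03,0,0],"fingers": 0,"delta_rot": [0,0,0]},{"linear": [-0.03,0.02,0],"fingers": 0,"delta_rot": [0,0,0]},{"linear": [-0.02,0.03,0],"fingers": 0,"delta_rot": [0,0,0]},{"linear": [0,0.03,0],"fingers": 0,"delta_rot": [0,0,0]},{"linear": [0,0,0],"fingers": 0,"delta_rot": [0,0,0]},{"linear": [0,0,0],"fingers": 0,"delta_rot": [0,0,0]}]'

```text
clock: 35.92
position: [0.2969, -0.2552, 0.3878]
ee_rot: [-0.001, 0.998, -0.055, -0.004]
contact_force: [-0.3, 1.4, 0.1]
width: -0.0003
```

```bash
python3 n.py .435 -.187 .265; python3 - <<'E'
from h import *
ref={"scene":cv2.imread("pics/scene0.png"),"side":cv2.imread("pics/side0.png")}
for n in ("scene","side"):
    im=manip.get_image(n)[:,:,::-1]; cv2.imwrite(f"pics/{n}17.png",im)
    for t in ("pawl_knob","keeper_handle","core_c","roll1_c","tin_c","brush_c","spray_c","horn_c"): print(n,t,[(round(float(d["p"]),2),np.round(d["extent"]).astype(int).tolist()) for d in manip.find_in(t,n)][:2])
    # template match of knob and handle from the first (engaged, shut) picture
    c=cam(n); st=[.483,-.0814,-.1015]
    for nm,q in (("knob",[-.0035,-.11,.258]),("handletop",[0,.08,.222])):
        u=proj(stand2w(st,[q]),c)[0].astype(int); T=ref[n][u[1]-8:u[1]+9,u[0]-8:u[0]+9]; A=im[u[1]-25:u[1]+26,u[0]-25:u[0]+26]
        m=cv2.matchTemplate(A,T,cv2.TM_CCOEFF_NORMED); _,v,_,l=cv2.minMaxLoc(m); print(n,nm,"shift px",l[0]-17,l[1]-17,"score",round(v,2))
E
```

```text
t 35.92 pos [ 0.2969 -0.2552  0.3878] yaw -6.3 tilt 0.5 w -0.0003 q6 -0.78 F [-0.3  1.4  0.1]
rotvec deg [-0.1  0.5 -0. ] | shift mm now [130.8 -82.7 121.9] | after turn [129.8 -82.9 122.8]
q [-0.8845 -0.0567  1.5749 -0.0043  1.6305 -0.7752] qd [-0.047  0.014 -0.003 -0.026 -0.039 -0.013] eff [ -0.4 -22.  -26.3  -0.1  -0.1  -0. ]
scene pawl_knob []
scene keeper_handle [(0.8, [220, 177, 285, 205])]
scene core_c [(0.85, [152, 173, 172, 208]), (0.6, [201, 155, 304, 261])]
scene roll1_c [(0.79, [271, 218, 287, 240]), (0.18, [216, 176, 283, 207])]
scene tin_c [(0.75, [156, 175, 172, 210]), (0.74, [394, 283, 415, 300])]
scene brush_c []
scene spray_c [(0.96, [257, 277, 280, 332])]
scene horn_c [(0.59, [186, 264, 247, 285])]
scene knob shift px 1 -1 score 0.94
scene handletop shift px 0 0 score 0.96
side pawl_knob [(0.67, [236, 172, 293, 213]), (0.48, [348, 148, 358, 179])]
side keeper_handle [(0.71, [278, 169, 351, 227])]
side core_c [(0.74, [379, 139, 398, 180])]
side roll1_c [(0.9, [275, 234, 298, 256])]
side tin_c [(0.98, [131, 332, 156, 358])]
side brush_c [(0.81, [105, 256, 167, 311])]
side spray_c [(0.57, [172, 172, 197, 221]), (0.38, [279, 166, 352, 226])]
side horn_c [(0.78, [235, 173, 296, 213])]
side knob shift px 2 1 score 0.83
side handletop shift px 1 0 score 0.93
```

```bash
python3 - <<'E'
from h import *
st=[.483,-.0814,-.1015]
for n in ("scene","side"):
    c=cam(n); up=lambda f:cv2.resize(cv2.imread(f),None,fx=6,fy=6,interpolation=cv2.INTER_CUBIC)
    A,B=up(f"pics/{n}0.png"),up(f"pics/{n}17.png")
    k=lambda th:proj(stand2w(st,[[-.036+.065*np.sin(np.pi/6-th),-.11,.202+.065*np.cos(np.pi/6-th)]]),c)[0]
    h=lambda th:proj(stand2w(st,[[.14*np.sin(th),-.06+.14*np.cos(th),.222]]),c)[0]
    for nm,u,d in (("knob",k(0),k(.1)-k(0)),("handle",h(0),h(.1)-h(0)),("hub",proj(stand2w(st,[[0,-.06,.189]]),c)[0],np.zeros(2))):
        x,y=(u*6).astype(int); s=36
        m=cv2.matchTemplate(B[y-96:y+97,x-96:x+97],A[y-s:y+s+1,x-s:x+s+1],cv2.TM_CCOEFF_NORMED); _,v,_,l=cv2.minMaxLoc(m)
        print(n,nm,"shift px",((l[0]-60)/6),((l[1]-60)/6),"score %.2f"%v,"per 0.1 rad",d.round(1))
    # black ball centroid
    for f in (0,17):
        g=cv2.cvtColor(cv2.imread(f"pics/{n}{f}.png"),cv2.COLOR_BGR2GRAY); x,y=k(.05).astype(int); w=g[y-9:y+10,x-10:x+11]; yy,xx=np.where(w<45); print(n,f,"dark centroid",xx.mean()+x-10 if len(xx) else None,yy.mean()+y-9 if len(yy) else None,len(xx))
E
```

```text
scene knob shift px 1.0 -1.6666666666666667 score 0.93 per 0.1 rad [ 0.9 -1.8]
scene handle shift px 0.5 -0.3333333333333333 score 0.98 per 0.1 rad [-2.4  2.6]
scene hub shift px 0.0 -0.5 score 0.81 per 0.1 rad [0. 0.]
scene 0 dark centroid 220.97142857142856 157.8857142857143 35
scene 17 dark centroid 221.74193548387098 156.3548387096774 31
side knob shift px 1.6666666666666667 0.5 score 0.90 per 0.1 rad [1.9 0.4]
side handle shift px 0.6666666666666666 0.5 score 0.95 per 0.1 rad [-3.9 -3.7]
side hub shift px 0.16666666666666666 -0.3333333333333333 score 0.93 per 0.1 rad [0. 0.]
side 0 dark centroid 347.81538461538463 153.0 65
side 17 dark centroid 349.39285714285717 153.60714285714286 56
```

```bash
python3 -c "
from rig import manip
print(manip.sign_off())"
```

```text
the job is handed in; nothing more can be done
None
```

I handed the job in at about 36 s of robot time. The sign-off gives no verdict, so the results below are my own checks.

**What I did:** I flipped the pawl off and swung the keeper to about 1.28 rad. The empty core went into the tub farthest to the robot's right. I slid both rolls onto the spindle (only two were on the table), then swung the keeper back to its stop and tipped the pawl onto the teeth.

**Last checks:**
- **Rolls:** both showed on the spindle in both views before I shut the keeper; afterwards the detector still found rolls there.
- **Core:** it stands in the correct tub, leaning a little.
- **Keeper:** shut to within about 0.02 rad of its starting position. The stop pushed back with 6.5 N.
- **Pawl:** it sits about 0.09 rad above its starting position, so not quite fully seated, but under the 0.25 rad limit. I did not test the lock by pulling on the arm.
- **Other things on the table:** tin, brush, spray can and shoe horn were all detected where they began. The scene camera missed the brush in the final look, but the side camera found it.

**What went wrong:**
- My first descent to grip the core missed because the arm drifts while holding position. I corrected and gripped it on the second try.
- Two attempts to push the pawl back jammed on the knob, with up to about 40 N in total at the fingers. Following the knob's arc then moved it freely.
- The last close-up of the pawl could not be viewed because the picture limit was reached, so the final state rests on detector readings and image matching.

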